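Exchange the core section in the viewing cradle

ROBOT

A 7-joint arm with a two-finger parallel gripper is mounted at the origin on the work surface. World frame = base frame: x ahead of the robot, y to its left, z up, the work surface at z = 0. Lengths are in m, angles in degrees, forces in N, time in s.
With the tool pointing down it reaches from about 0.4 to 0.875 m from the base axis. Payload 6.5 kg.
Tool frame: the origin (TCP) lies on the front face of the gripper's body, between the roots of the fingers; the fingertips stand 64 mm ahead of it and the grasp point (between the pads) lies 45 mm ahead of it; x points along the fingers, z is the direction in which the jaws open and shut, and the axes are right-handed (so a half turn about x gives the same grasp; the last joint's range is limited). The gripper opens to 88 mm and grips with 3 to 60 N. Pads are 18 mm wide; open, the fingers measure 123 mm over their backs; the gripper's body (75 mm by 187 mm) begins 45 mm behind the grasp point.
Start: joints at [-74.152, 30.733, -0.252, 88.115, 0.149, 61.152, -4.079], TCP at [0.218, 0.612, 0.303] pointing down, gripper open.
Joint ranges: [-154.64, 154.64], [-21.42, 123.67], [-72.66, 72.17], [13.99, 137.28], [-74.86, 254.86], [10.95, 109.41], [-158.01, 158.01]. Speed limits (degrees/s): [136.94, 136.94, 180, 180, 180, 180, 180].

INTERFACE

Orientations are given as a 3x3 rotation matrix whose columns are the frame's x, y, z axes.
In Python, from plant import bot, eyes gives the robot as it stands.
- The arm moves only by the tool servo_tool, never from a script. Its argument "increments" is a list that holds one entry, the list of rows, each a list of 7 numbers: the shift along the tool's x, y, z in m, then the turn, a rotation vector about the tool's x, y, z in degrees, then the closure, from -1 (fully open) to 1 (shut), so that 0 is half open. A call has 1 to 12 rows; each row shifts and turns the pose as measured when the row begins, along the tool's axes as they then stand; what a row does not reach is not made up. A row lasts 1/12 s, in which the tool goes at most 41.7 mm and 7.16 degrees, less where a joint would pass 70% of its speed; a pose out of reach is approached as far as the arm can. A call with a gripper value outside its range is refused whole. The fingers move at their own pace and stop on an object; "squeeze" is the grip in N (left out, the last holds). Time passes only in rows, so rows that do not move let the fingers close. It gives the time, the measured TCP pose, the force and the opening at its end, in the units of the state.
- bot.sense(): the state, without advancing time (a new reading comes with each control period).
- eyes.capture(name): name is "side" or "top"; returns the picture (384x512x3 uint8, blue, green, red); there is no depth.
- eyes.camera_params(name): a dict with "vertical_fov" (degrees; the focal length in pixels is half the picture's height over the tangent of half this angle, whatever the lens; pixels are square), "cx", "cy" (the principal point, pixels), "origin" and "rotation" of the camera in the world. Camera axes: x right, y up, looking along -z (the intrinsics and any distortion apply to the point x, -y, -z); pixel columns grow to the right and rows downward; lengths in m; the calibration is good to about 2 mm. A picture is of the moment at which its call begins. camera_params takes no time and is no camera call.
- bot.sign_off(): hands the job in, once; it reports no verdict.
Trained networks look in the newest picture that a camera, given by its name, has taken for a name from the list of things; names that differ only in an ending like _2 or _b are one class to them, and where a whole thing is asked for, a point or a joint stands for the part that bears it (a point fixed in the world has none). Each returns a list of dicts, best first, with "score" (0 to 1); they miss things now and then, are a little off and sometimes report something else, mostly with a low value. They report only what shows in the picture. A call takes as long as a camera call. They do not tell look-alikes from the thing itself.
- eyes.regions_of(thing, camera): "mask" (384x512 bool, what is visible of it) and "pixel" ([column, row] in pixels, amid what is visible of it).
- eyes.pinpoint(thing, camera): "pixel" ([column, row] in pixels: a listed point, or the origin of a listed thing).
The state is a dict: "time": time; "joint_positions": joint angles; "dq": joint speeds; "joint_torque": joint torques, N m; "tool_pos": TCP position; "orientation": TCP orientation; "contact_force": force on the tool from outside, world axes, zero at the start; "torque": the same for the moment, N m; "grip_width": finger opening in m.
Only numpy, scipy, OpenCV 4.12 (cv2) and the standard library are available. Lean on these libraries where they do the work, as an engineer would, in place of code of your own. Each camera call takes 0.05 s, during which the arm holds its last target.

TASK

The green-dot core section in the viewing cradle is done with: lay it lengthwise in the middle of the blue returns tray, and seat the red-slashed section, which lies at the bottom of the stack on the rack, centred in both V saddles of the cradle in its place. To get at it, first set the blue-dot and then the yellow-dot section aside, side by side on the grey mat; once the red one is in the cradle, stack these two back on the rack as before, yellow below and blue on top, centred across the deck, straight, flat and with their unlabelled ends just short of the back stop (within a few millimetres of it). Keep every section level, set each down gently rather than dropping it, and leave the loupe and the jar where they are.

Things in the scene. Friction and masses are not known exactly. Their poses are not given: they have to be found in the camera images.
- red_section: core tube 260 mm long, red diagonal stroke on its top label. D-shaped: flat white lid, white body 48 mm wide with 14 mm 45 degree bevels along its lower edges, flat-bottomed black end caps 54 wide, 14 thick; 40 mm high. Origin: centre of underside; x towards the labelled end, z up. 0.55 kg +-25%. Starts on the rack deck under the other two, labelled end showing.
- yellow_section: core tube 205 mm long, yellow dot on its top label. D-shaped: flat white lid, white body 48 mm wide with 14 mm 45 degree bevels along its lower edges, flat-bottomed black end caps 54 wide, 14 thick; 40 mm high. Origin: centre of underside; x towards the labelled end, z up. 0.43 kg +-25%. Starts on the red one, labelled end showing.
- blue_section: core tube 150 mm long, blue dot on its top label. D-shaped: flat white lid, white body 48 mm wide with 14 mm 45 degree bevels along its lower edges, flat-bottomed black end caps 54 wide, 14 thick; 40 mm high. Origin: centre of underside; x towards the labelled end, z up. 0.32 kg +-25%. Starts on the yellow one, top of the stack.
- green_section: core tube 235 mm long, green dot on its top label. D-shaped: flat white lid, white body 48 mm wide with 14 mm 45 degree bevels along its lower edges, flat-bottomed black end caps 54 wide, 14 thick; 40 mm high. Origin: centre of underside; x towards the labelled end, z up. 0.5 kg +-25%. Starts in the cradle's V saddles.
- rack: fixed grey steel stand: flat black deck 284 x 84 mm, top 22 mm above bench, no side walls; back stop 165 high, 96 wide at its -x end, face at x = -136 mm. Origin: on the bench under the deck's centre; x along the deck away from the stop, z up. At the start the unlabelled ends are about 6 mm short of the stop: centres at x = 0 (red), -27.5 (yellow), -55 mm (blue).
- cradle: fixed viewing cradle: aluminium base plate 270 x 94 x 12 mm, two black 90 degree V saddles, 16 mm long, at x = -72 and +72 mm, apex 16 mm and tips about 47 mm above the bench, 31 mm either side of the centre line. Origin: on the bench under the centre; x along the trough, z up. A seated section's underside is 25.6 mm above the bench; the V centres it.
- mat: fixed dark grey foam mat, 300 x 190 mm, 8 mm thick, for setting things aside. Origin: on the bench under its centre; x along its 300 mm side, z up. The loupe lies on its +x end, about 130 mm from the centre.
- tray: fixed shallow blue returns tray, 300 x 110 mm, empty at the start: flat floor 12 mm above the bench, long sides with a 3 mm lip above the floor, ends turned up to 37 mm above the bench, inner faces at x = -145 and +145 mm. Origin: on the bench under its centre; x along its length, z up.
- loupe: bystander: folding steel hand lens, 45 mm long, 26 mm wide, 12 mm high, loose on the +x end of the mat. Origin: centre of the underside of its lens.
- jar: bystander: small amber sample jar with black cap, 36 mm in diameter, 55 mm high, standing loose on the bench beyond the stations. Origin: centre of its underside.
Things that resemble listed ones, but are neither listed nor needed, are in the scene too. What is shaped like the yellow_section but purple is not meant.

How it is judged:
By the outcome, as a careful person would: the job done as asked, in the order asked, and still so for the second after the job is handed in, with the robot touching nothing.
It also fails if it takes over 131 s, if anything falls off the work surface, if the arm or the gripper's body presses on something with over 40 N, if the wrist force passes 120 N, or if a joint passes its speed limit or range.

## Working session

There is one attempt and no reset: what is moved stays moved. The work goes in short steps, Python scripts to look and compute and a tool call to move; the robot and the scene stay as the last step left them, time stands still between calls to the robot, and variables do not carry over. Pictures are saved under pics/ and viewed, and the job is handed in when it is done.

Besides the shell and the picture viewer there is one more tool, called after "Request:" as name(argument=value, ...) on one line, values as JSON. servo_tool: Moves the arm, as the interface text tells. Its arguments: {"type":"object","properties":{"increments":{"type":"array"},"squeeze":{"type":"number"}},"required":["increments"]}

```bash
ls; mkdir -p pics; python3 - <<'E'
from plant import bot, eyes
import cv2,json
s=bot.sense()
for k,v in s.items(): print(k,v)
for n in("side","top"):
    print(n,eyes.camera_params(n))
    cv2.imwrite(f"pics/{n}0.png",eyes.capture(n))
E
```

```text
pics
time 0.0
joint_positions [-74.1521194   30.77663665  -0.25525143  88.1673822    0.15132674
  61.15086879  -4.07914284]
dq [-0.02807281  0.01594452 -0.10997179 -0.08858733 -0.0495008  -0.00329107
 -0.06243622]
joint_torque [-2.95607460e-04 -5.70968235e+01  9.91010293e-01 -2.51602882e+01
 -5.61084319e-02  1.78990059e-02  1.64997396e-04]
tool_pos [0.21832726 0.61173228 0.30187113]
orientation [[-4.12035354e-04 -9.41855407e-01  3.36018187e-01]
 [-1.59835122e-03  3.36018407e-01  9.41854063e-01]
 [-9.99998638e-01 -1.48997906e-04 -1.64386720e-03]]
contact_force [0.33843545 0.47793251 0.15913267]
torque [-0.06492308  0.03924304 -0.05130857]
grip_width 0.08841218395971043
side {'vertical_fov': 42.90182350931179, 'cx': 261.4860702861838, 'cy': 186.23200428231303, 'origin': array([0.3040743 , 1.08501288, 0.70354682]), 'rotation': array([[-0.98249956,  0.11185604, -0.14893908],
       [-0.1848609 , -0.48757145,  0.85328807],
       [ 0.02282698,  0.86588816,  0.49971654]])}
top {'vertical_fov': 44.57038698316079, 'cx': 250.64427797089363, 'cy': 195.657966867238, 'origin': array([0.3441734 , 0.01896128, 1.46741622]), 'rotation': array([[ 0.01548387,  0.99444035, -0.10415682],
       [-0.99983283,  0.01641196,  0.00805938],
       [ 0.00972399,  0.10401462,  0.99452823]])}
```

View pics/side0.png

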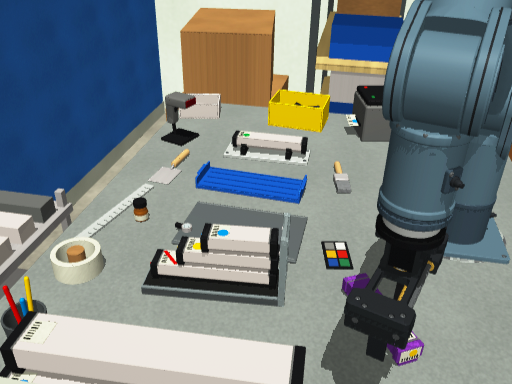

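View pics/top0.png

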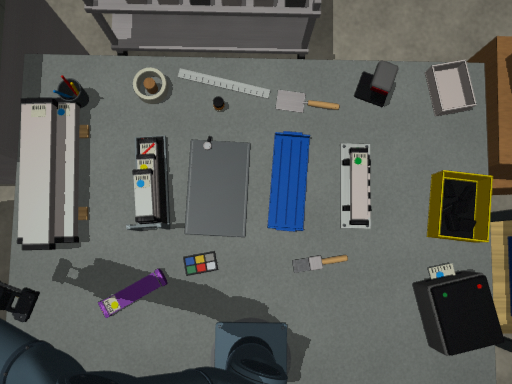

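The overview shows the rack with the stack (top ≈150,180), the mat (217,188), the tray (290,181) and the cradle with the green section (356,186). The loupe is at (208,145) and the jar at (219,104). Look-alikes: the purple section (132,293) and the large tubes at left (47,175).

Next I'll confirm identities in a crop and run the detectors.

```bash
cat > h.py <<'E'
import numpy as np,cv2
from plant import bot,eyes
def cam(n):
    p=eyes.camera_params(n);f=192/np.tan(np.radians(p['vertical_fov']/2))
    return p,f
def proj(n,P):
    p,f=cam(n);q=(np.atleast_2d(P)-p['origin'])@p['rotation']
    return np.c_[p['cx']+f*q[:,0]/-q[:,2],p['cy']-f*q[:,1]/-q[:,2]]
def back(n,uv,z):
    p,f=cam(n);uv=np.atleast_2d(uv).astype(float)
    d=np.c_[(uv[:,0]-p['cx'])/f,-(uv[:,1]-p['cy'])/f,-np.ones(len(uv))]@p['rotation'].T
    t=(z-p['origin'][2])/d[:,2]
    return p['origin']+d*t[:,None]
E
python3 - <<'E'
from h import *
np.set_printoptions(precision=4,suppress=True)
im={n:eyes.capture(n) for n in("top","side")}
a=cv2.resize(im["top"][110:250,110:390],None,fx=2.8,fy=2.8,interpolation=cv2.INTER_CUBIC)
cv2.imwrite("pics/c1.png",a)
b=cv2.resize(im["side"][120:310,130:320],None,fx=3,fy=3,interpolation=cv2.INTER_CUBIC)
cv2.imwrite("pics/c2.png",b)
H=dict(green_section=.0656,blue_section=.142,mat=.008,tray=.012,cradle=.012,rack=.022,loupe=.02,jar=.055,yellow_section=.102,red_section=.062)
O=dict(green_section=.0256,blue_section=.102,mat=0,tray=0,cradle=0,rack=0,loupe=.008,jar=0,yellow_section=.062,red_section=.022)
for t,z in H.items():
  for n in("top",):
    for r in eyes.regions_of(t,n)[:3]:
        m=r["mask"].astype(np.uint8); c=max(cv2.findContours(m,0,2)[0],key=cv2.contourArea)
        w=back(n,c[:,0],z)[:,:2]; rc=cv2.minAreaRect((w*1000).astype(np.float32))
        print(t,n,round(r["score"],2),np.round(r["pixel"]),m.sum(),np.round(rc[0]),np.round(rc[1]),round(rc[2],1))
  for n in("top","side"):
    for r in eyes.pinpoint(t,n)[:2]:
        print("   pin",n,round(r["score"],2),np.round(r["pixel"],1),back(n,r["pixel"],O[t])[0,:2])
print(bot.sense()["time"])
E
```

```text
green_section top 0.64 [356. 189.] 1395 [ 527. -318.] [ 57. 238.] 89.6
   pin top 0.77 [358.2 190.4] [ 0.5171 -0.3264]
   pin side 0.93 [269.4 150.9] [ 0.5231 -0.2989]
blue_section top 0.68 [144. 196.] 959 [481. 313.] [147.  54.] 4.6
   pin top 0.92 [143.3 197.3] [0.4772 0.3216]
   pin top 0.38 [208.5 149.5] [0.6224 0.1347]
   pin side 0.68 [241.5 250.9] [0.4745 0.3212]
mat top 0.71 [216. 186.] 5633 [521. 113.] [189. 300.] 87.9
   pin top 0.79 [216.7 188.4] [0.5191 0.1144]
   pin top 0.41 [355.8 189.2] [ 0.5239 -0.325 ]
   pin side 0.82 [242.4 231.4] [0.5185 0.1145]
tray top 0.67 [287. 178.] 3321 [ 548. -110.] [110. 311.] 86.2
tray top 0.16 [217. 185.] 5559 [521. 112.] [189. 298.] 87.7
   pin top 0.68 [288.6 180.5] [ 0.548  -0.1122]
   pin top 0.45 [151.1 182.7] [0.5337 0.3214]
   pin side 0.66 [250.9 187.8] [ 0.5417 -0.1007]
cradle top 0.81 [347. 186.] 1216 [ 535. -320.] [ 95. 270.] 89.7
   pin side 0.9 [271.6 153.5] [ 0.5211 -0.3337]
   pin side 0.33 [238.6 227.7] [0.5313 0.1009]
rack top 0.72 [161. 193.] 1158 [517. 285.] [128. 312.] 72.0
   pin top 0.69 [143.7 199.3] [0.4808 0.342
[... 323 characters left out ...]
.] [46. 33.] 22.5
jar top 0.67 [207. 146.] 66 [655. 144.] [37. 18.] 1.4
   pin top 0.58 [219.  104.3] [0.7913 0.1133]
   pin side 0.75 [141.8 217.3] [0.7843 0.1095]
   pin side 0.27 [265.7 148.9] [ 0.546  -0.3633]
yellow_section top 0.93 [134. 294.] 1094 [204. 342.] [ 48. 201.] 30.0
yellow_section top 0.86 [152. 168.] 493 [515. 313.] [187.  54.] 4.1
   pin top 0.86 [146.2 193.9] [0.4915 0.3221]
   pin top 0.66 [136.5 295.2] [0.1912 0.339 ]
   pin side 0.78 [226.2 263.5] [0.5073 0.3183]
red_section top 0.93 [154. 151.] 466 [538. 315.] [253.  56.] 4.2
   pin top 0.93 [154.5 182.4] [0.532  0.3064]
   pin top 0.58 [353.6 191.4] [ 0.5142 -0.3129]
   pin side 0.95 [213.9 275.8] [0.5353 0.3155]
1.7
```

View pics/c1.png

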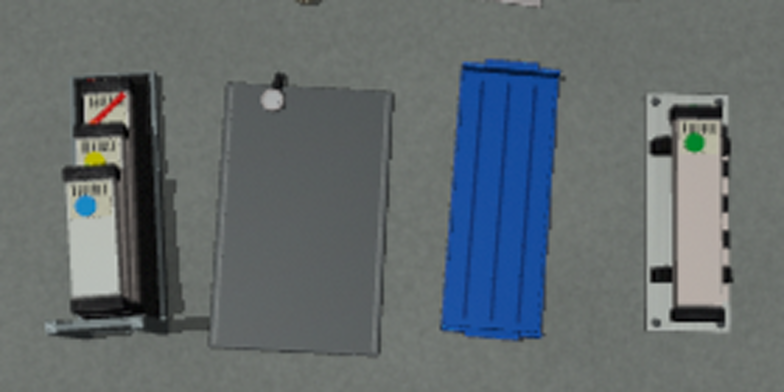

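View pics/c2.png

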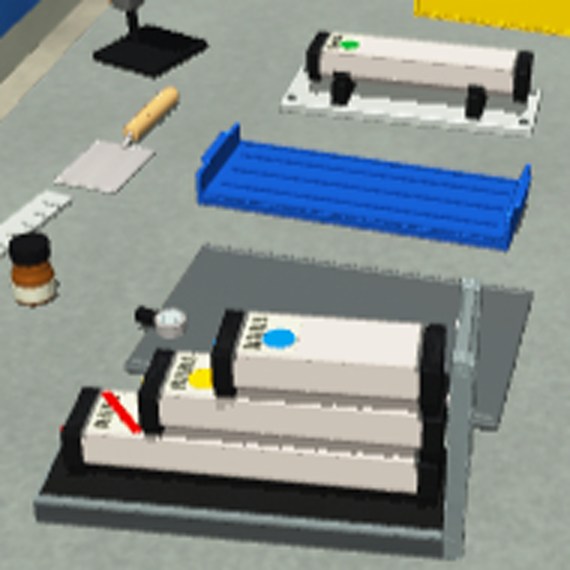

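Identities confirmed: the red slash is at the bottom of the rack stack, with yellow then blue above it, and the green dot is in the cradle. Next I'll refine the poses by fitting model edges in both cameras.

```bash
cat > fit.py <<'E'
from h import *
from scipy.optimize import minimize
from itertools import combinations
def boxedges(x0,x1,y0,y1,z0,z1,top=True):
    T=[(x0,y0,z1),(x1,y0,z1),(x1,y1,z1),(x0,y1,z1)]
    return [(np.array(T[i],float),np.array(T[(i+1)%4],float)) for i in range(4)]
def rect(L,W,z,xc=0): return boxedges(xc-L/2,xc+L/2,-W/2,W/2,0,z)
def section(L,z): return rect(L,.054,z+.04)
def samp(E,n=40):
    P=[];D=[]
    for a,b in E:
        t=np.linspace(.03,.97,n)[:,None];P.append(a+(b-a)*t)
    return np.vstack(P)
def world(P,p):
    c,s=np.cos(p[2]),np.sin(p[2]);Q=P.copy();Q[:,0]=p[0]+c*P[:,0]-s*P[:,1];Q[:,1]=p[1]+s*P[:,0]+c*P[:,1];return Q
def grad(im,s):
    g=cv2.GaussianBlur(im,(0,0),.7).astype(np.float32)
    m=np.sqrt(sum(cv2.Sobel(g[:,:,k],cv2.CV_32F,1,0)**2+cv2.Sobel(g[:,:,k],cv2.CV_32F,0,1)**2 for k in range(3)))
    m=np.minimum(m,150)
    return cv2.GaussianBlur(m,(0,0),s)
def fit(E,p0,ims,cams=("top","side")):
    P=samp(E);p=np.array(p0,float)
    for s in (3,1.5,.8):
        G={n:grad(ims[n],s) for n in cams}
        def f(q):
            q=np.array([q[0]/1000,q[1]/1000,np.radians(q[2])])
            W=world(P,q);v=0
            for n in cams:
                uv=proj(n,W).astype(np.float32)
                v-=cv2.remap(G[n],uv[:,0:1],uv[:,1:2],cv2.INTER_LINEAR).mean()
            return v
        best=None
        for d in ([0,0,0],[4,0,0],[-4,0,0],[0,4,0],[0,-4,0],[0,0,1.5],[0,0,-1.5]):
            q0=p+np.array(d)
            r=minimize(f,q0,method="Nelder-Mead",options=dict(initial_simplex=[q0,q0+[4,0,0],q0+[0,4,0],q0+[0,0,2]],xatol=.02,fatol=1e-3))
            if best is None or r.fun<best.fun: best=r
        p=best.x
    return p,best.fun
def draw(im,n,E,q,k,o,c=(0,255,255)):
    q=[q[0]/1000,q[1]/1000,np.radians(q[2])]
    for a,b in E:
        uv=proj(n,world(np.array([a,b]),q)); uv=((uv+.5-o)*k*16-8).astype(int)
        cv2.line(im,tuple(map(int,uv[0])),tuple(map(int,uv[1])),c,1,cv2.LINE_AA,4)
E
cat > m1.py <<'E'
from fit import *
np.set_printoptions(precision=2,suppress=True)
ims={"top":cv2.imread("pics/top0.png"),"side":cv2.imread("pics/side0.png")}
M={"green":(section(.235,.0256),(526,-318,0)),"blue":(section(.150,.102),(478,316,4.5)),
"mat":(rect(.3,.19,.008),(521,113,-2)),"cradle":(rect(.27,.094,.012),(535,-320,0)),
"tray":([e for i,e in enumerate(rect(.3,.11,.015)) if i in(0,2)]+[e for i,e in enumerate(rect(.3,.11,.037)) if i in(1,3)],(545,-110,-3.8)),
"rack":([ (np.array([-.142,-.042,.022]),np.array([.142,-.042,.022])),(np.array([.142,-.042,.022]),np.array([.142,.042,.022])),(np.array([.142,.042,.022]),np.array([-.136,.042,.022]))],(535,312,4.5))}
A={n:cv2.resize(ims[n][a:b,c:d],None,fx=k,fy=k,interpolation=cv2.INTER_CUBIC) for n,(a,b,c,d,k) in {"top":(110,250,110,390,2.8),"side":(120,310,130,330,3)}.items()}
for t,(E,p0) in M.items():
    for cams in (("top",),("side",),("top","side")):
        p,v=fit(E,p0,ims,cams);print(t,cams,p,round(v,1))
    draw(A["top"],"top",E,p,2.8,np.array([110,110]));draw(A["side"],"side",E,p,3,np.array([130,120]))
for n in A: cv2.imwrite(f"pics/f_{n}.png",A[n])
E
python3 m1.py
```

```text
green ('top',) [ 525.25 -321.61    1.91] -146.0Traceback (most recent call last):
  File "m1.py", line 11, in <module>
    p,v=fit(E,p0,ims,cams);print(t,cams,p,round(v,1))
        ~~~^^^^^^^^^^^^^^^
  File "fit.py", line 35, in fit
    r=minimize(f,q0,method="Nelder-Mead",options=dict(initial_simplex=[q0,q0+[4,0,0],q0+[0,4,0],q0+[0,0,2]],xatol=.02,fatol=1e-3))
    res = _minimize_neldermead(fun, x0, args, callback, bounds=bounds,
                               **options)
    fxr = func(xr)
    fx = function(np.copy(x), *(wrapper_args + args))
  File "fit.py", line 29, in f
    uv=proj(n,W).astype(np.float32)
       ~~~~^^^^^
  File "h.py", line 7, in proj
    p,f=cam(n);q=(np.atleast_2d(P)-p['origin'])@p['rotation']
        ~~~^^^
  File "h.py", line 4, in cam
    p=eyes.camera_params(n);f=192/np.tan(np.radians(p['vertical_fov']/2))
ValueError: time passes only in moves, steps and waits
```

```bash
sed -i 's/^def cam(n):/import functools\n@functools.lru_cache(None)\ndef cam(n):/' h.py; python3 m1.py; python3 -c "
from plant import bot;print(bot.sense()['time'])"
```

```text
green ('top',) [ 525.25 -321.61    1.91] -146.0
green ('side',) [ 522.01 -220.38   -0.13] -142.0
green ('top', 'side') [ 525.49 -321.56    0.75] -285.8
blue ('top',) [466.02 312.96   6.35] -131.2
blue ('side',) [463.83 312.56   5.77] -133.0
blue ('top', 'side') [464.5  312.76   5.7 ] -262.1
mat ('top',) [520.05 110.63  -1.69] -94.6
mat ('side',) [518.86 117.21  -1.94] -134.4
mat ('top', 'side') [519.48 113.69  -1.9 ] -223.5
cradle ('top',) [ 535.07 -322.3    -0.26] -128.2
cradle ('side',) [ 536.18 -361.47  -33.14] -122.5
cradle ('top', 'side') [ 535.08 -319.91   -0.49] -256.8
tray ('top',) [ 541.13 -110.12   -3.84] -143.1
tray ('side',) [ 539.1  -108.22   -2.99] -137.3
tray ('top', 'side') [ 540.15 -109.67   -3.79] -278.9
rack ('top',) [514.12 322.54  -0.74] -114.8
rack ('side',) [534.92 317.79   5.19] -139.2
rack ('top', 'side') [534.59 317.55   4.7 ] -264.6
1.7
```

View pics/f_top.png

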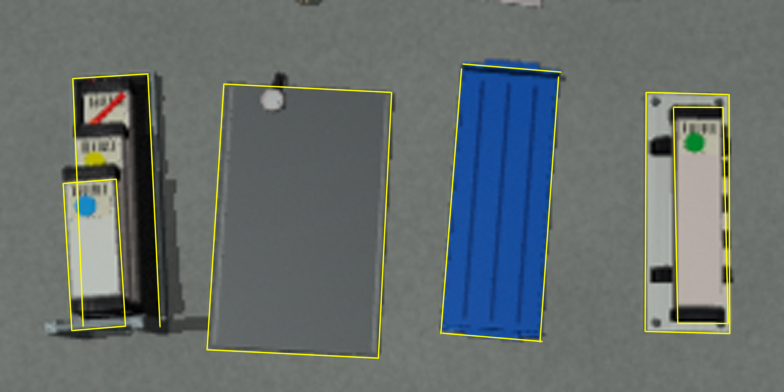

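View pics/f_side.png

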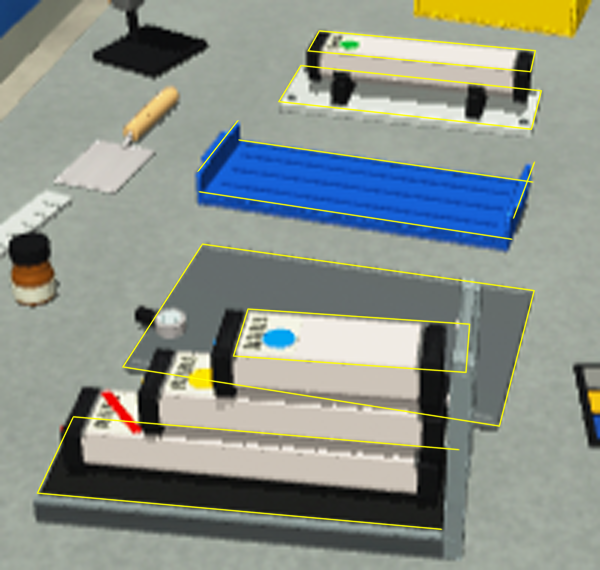

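```bash
cat > m2.py <<'E'
from fit import *
import sys
np.set_printoptions(precision=2,suppress=True)
ims={"top":cv2.imread("pics/top0.png"),"side":cv2.imread("pics/side0.png")}
def lid(L,z): return rect(L-.028,.048,z+.04)
M={"green":(lid(.235,.0256),(526,-320,0)),"blue":(lid(.150,.102),(480,313,4.5)),"blueF":(lid(.150,.102)+section(.15,.102),(480,313,4.5)),"greenF":(lid(.235,.0256)+section(.235,.0256),(526,-320,0)),
"redcap":([(np.array([.130,-.027,.062]),np.array([.130,.027,.062])),(np.array([.130,.027,.062]),np.array([.130,.027,.022])),(np.array([-.11,.024,.062]),np.array([.116,.024,.062])),(np.array([.116,.024,.062]),np.array([.116,.024,.036])),(np.array([-.11,.024,.036]),np.array([.116,.024,.036]))],(535,315,4.5))}
A={n:cv2.resize(ims[n][a:b,c:d],None,fx=k,fy=k,interpolation=cv2.INTER_CUBIC) for n,(a,b,c,d,k) in {"top":(110,250,110,390,2.8),"side":(120,310,130,330,3)}.items()}
for t,(E,p0) in M.items():
    for cams in (("top",),("side",),("top","side")):
        p,v=fit(E,p0,ims,cams);print(t,cams,p,round(v,1))
    draw(A["top"],"top",E,p,2.8,np.array([110,110]));draw(A["side"],"side",E,p,3,np.array([130,120]))
for n in A: cv2.imwrite(f"pics/g_{n}.png",A[n])
E
python3 m2.py
```

```text
green ('top',) [ 510.68 -321.15    0.48] -142.6
green ('side',) [ 528.09 -322.31   -0.4 ] -143.5
green ('top', 'side') [ 528.1  -321.76    0.03] -285.3
blue ('top',) [461.56 313.17   5.48] -139.1
blue ('side',) [479.9  314.97   5.05] -144.0
blue ('top', 'side') [480.39 315.17   5.61] -287.0
blueF ('top',) [463.76 313.27   5.77] -132.8
blueF ('side',) [463.19 312.98   5.54] -137.3
blueF ('top', 'side') [463.59 313.16   5.53] -270.0
greenF ('top',) [ 526.58 -321.07    0.95] -143.7
greenF ('side',) [ 526.62 -322.44   -0.23] -141.5
greenF ('top', 'side') [ 526.66 -321.46    0.57] -284.9
redcap ('top',) [507.51 289.71   9.67] -138.6
redcap ('side',) [501.07 301.42  -8.51] -115.5
redcap ('top', 'side') [510.96 264.92   5.38] -265.5
```

View pics/g_side.png

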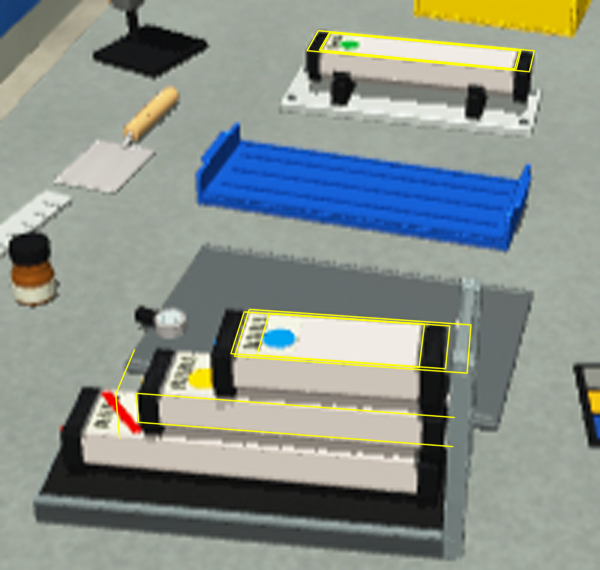

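View pics/g_top.png

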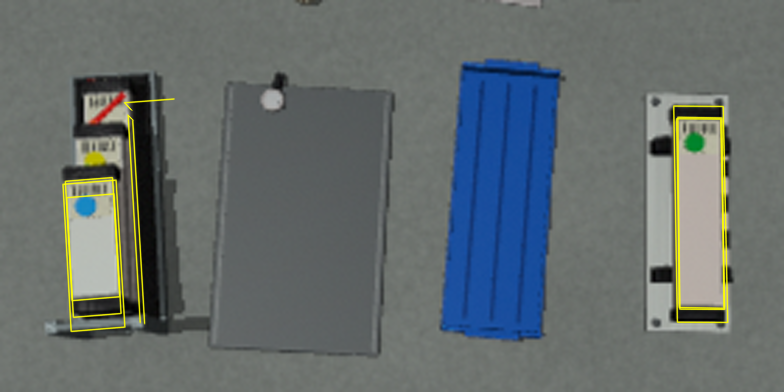

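```bash
cat > plan.py <<'E'
import numpy as np,sys
from scipy.spatial.transform import Rotation as R
from plant import bot
np.set_printoptions(precision=4,suppress=True)
def tgtR(jaw):
    a=np.radians(jaw);z=np.array([np.cos(a),np.sin(a),0]);x=np.array([0,0,-1.]);return R.from_matrix(np.c_[x,np.cross(z,x),z])
def plan(wps,g=-1,vmax=.040,start=None,ramp=2):
    """wps: (x,y,z,jawdeg[,vmax]) ; mm for xyz. prints rows"""
    s=bot.sense();p=np.array(s["tool_pos"]);r=R.from_matrix(s["orientation"])
    print("t",round(s["time"],2),"p",p*1000,"jaw",round(np.degrees(np.arctan2(s["orientation"][1][2],s["orientation"][0][2])),2),"F",np.array(s["contact_force"]),"w",round(s["grip_width"]*1000,1),"q",np.array(s["joint_positions"]).round(0))
    for w in wps:
        v=w[4]/1000 if len(w)>4 else vmax
        T=np.array(w[:3])/1000;RT=tgtR(w[3])
        d=T-p;rv=(r.inv()*RT).as_rotvec(degrees=True)
        n=max(1,int(np.ceil(np.linalg.norm(d)/v)),int(np.ceil(np.linalg.norm(rv)/6.5)))
        for k in range(n):
            loc=r.inv().apply(d/n);print([*(loc.round(4)+0).tolist(),*((rv/n).round(2)+0).tolist(),g])
            p=p+d/n;r=r*R.from_rotvec(rv/n,degrees=True)
        print('--',w)
if __name__=="__main__":
    plan([tuple(eval(a)) for a in sys.argv[2:]],g=float(sys.argv[1]))
E
python3 plan.py -1 500,250,280,90 527,-321.5,180,90
```

```text
t 1.7 p [218.4493 612.1753 302.7137] jaw 70.36 F [0.4549 0.1363 0.5559] w 88.0 q [-74.  31.  -0.  88.   0.  61.  -4.]
[0.0019, -0.0322, -0.0205, -1.64, 0.0, 0.0, -1.0]
[0.0019, -0.0316, -0.0215, -1.64, 0.0, 0.0, -1.0]
[0.0019, -0.031, -0.0223, -1.64, 0.0, 0.0, -1.0]
[0.0019, -0.0304, -0.0232, -1.64, 0.0, 0.0, -1.0]
[0.0019, -0.0297, -0.0241, -1.64, 0.0, 0.0, -1.0]
[0.0019, -0.029, -0.0249, -1.64, 0.0, 0.0, -1.0]
[0.0019, -0.0283, -0.0257, -1.64, 0.0, 0.0, -1.0]
[0.0019, -0.0275, -0.0265, -1.64, 0.0, 0.0, -1.0]
[0.0019, -0.0268, -0.0273, -1.64, 0.0, 0.0, -1.0]
[0.0019, -0.026, -0.0281, -1.64, 0.0, 0.0, -1.0]
[0.0019, -0.0251, -0.0288, -1.64, 0.0, 0.0, -1.0]
[0.0019, -0.0243, -0.0295, -1.64, 0.0, 0.0, -1.0]
-- (500, 250, 280, 90)
[0.0067, -0.0018, -0.0381, 0.0, 0.0, 0.0, -1.0]
[0.0067, -0.0018, -0.0381, 0.0, 0.0, 0.0, -1.0]
[0.0067, -0.0018, -0.0381, 0.0, 0.0, 0.0, -1.0]
[0.0067, -0.0018, -0.0381, 0.0, 0.0, 0.0, -1.0]
[0.0067, -0.0018, -0.0381, 0.0, 0.0, 0.0, -1.0]
[0.0067, -0.0018, -0.0381, 0.0, 0.0, 0.0, -1.0]
[0.0067, -0.0018, -0.0381, 0.0, 0.0, 0.0, -1.0]
[0.0067, -0.0018, -0.0381, 0.0, 0.0, 0.0, -1.0]
[0.0067, -0.0018, -0.0381, 0.0, 0.0, 0.0, -1.0]
[0.0067, -0.0018, -0.0381, 0.0, 0.0, 0.0, -1.0]
[0.0067, -0.0018, -0.0381, 0.0, 0.0, 0.0, -1.0]
[0.0067, -0.0018, -0.0381, 0.0, 0.0, 0.0, -1.0]
[0.0067, -0.0018, -0.0381, 0.0, 0.0, 0.0, -1.0]
[0.0067, -0.0018, -0.0381, 0.0, 0.0, 0.0, -1.0]
[0.0067, -0.0018, -0.0381, 0.0, 0.0, 0.0, -1.0]
-- (527, -321.5, 180, 90)
```

Request:
servo_tool(increments=[[[0.002,-0.032,-0.021,-1.64,0,0,-1],[0.002,-0.032,-0.022,-1.64,0,0,-1],[0.002,-0.031,-0.022,-1.64,0,0,-1],[0.002,-0.03,-0.023,-1.64,0,0,-1],[0.002,-0.03,-0.024,-1.64,0,0,-1],[0.002,-0.029,-0.025,-1.64,0,0,-1],[0.002,-0.028,-0.026,-1.64,0,0,-1],[0.002,-0.028,-0.027,-1.64,0,0,-1],[0.002,-0.027,-0.027,-1.64,0,0,-1],[0.002,-0.026,-0.028,-1.64,0,0,-1],[0.002,-0.025,-0.029,-1.64,0,0,-1],[0.002,-0.024,-0.03,-1.64,0,0,-1]]])

```text
time: 2.7
tool_pos: [0.508, 0.2469, 0.2764]
orientation: [[-0.001, -0.999, -0.037], [0.01, -0.037, 0.999], [-1.0, 0.001, 0.01]]
contact_force: [0.6, 0.7, 0.3]
grip_width: 0.0883
```

```bash
python3 plan.py -1 527,-321.5,180,90 | grep -v "^\[.*-0.038"; python3 plan.py -1 527,-321.5,180,90|tail -2
```

```text
t 2.7 p [508.0302 246.8923 276.3978] jaw 92.12 F [0.5777 0.7111 0.3267] w 88.3 q [-31.  24.   1. 103.  -1.  53.  63.]
[0.0062, -0.0005, -0.0379, 0.14, 0.04, 0.0, -1.0]
[0.0062, -0.0006, -0.0379, 0.14, 0.04, 0.0, -1.0]
[0.0063, -0.0007, -0.0379, 0.14, 0.04, 0.0, -1.0]
[0.0063, -0.0008, -0.0379, 0.14, 0.04, 0.0, -1.0]
[0.0063, -0.0009, -0.0379, 0.14, 0.04, 0.0, -1.0]
[0.0063, -0.001, -0.0379, 0.14, 0.04, 0.0, -1.0]
[0.0064, -0.0011, -0.0379, 0.14, 0.04, 0.0, -1.0]
[0.0064, -0.0012, -0.0379, 0.14, 0.04, 0.0, -1.0]
-- (527, -321.5, 180, 90)
[0.0064, -0.0012, -0.0379, 0.14, 0.04, 0.0, -1.0]
-- (527, -321.5, 180, 90)
```

Request:
servo_tool(increments=[[[0.006,-0.001,-0.038,0.14,0.04,0,-1],[0.006,-0.001,-0.038,0.14,0.04,0,-1],[0.006,-0.001,-0.038,0.14,0.04,0,-1],[0.006,-0.001,-0.038,0.14,0.04,0,-1],[0.006,-0.001,-0.038,0.14,0.04,0,-1],[0.006,-0.001,-0.038,0.14,0.04,0,-1],[0.006,-0.001,-0.038,0.14,0.04,0,-1],[0.006,-0.001,-0.038,0.14,0.04,0,-1],[0.006,-0.001,-0.038,0.14,0.04,0,-1],[0.006,-0.001,-0.038,0.14,0.04,0,-1],[0.006,-0.001,-0.038,0.14,0.04,0,-1],[0.006,-0.001,-0.038,0.14,0.04,0,-1]]])

```text
time: 3.7
tool_pos: [0.5372, -0.2296, 0.2014]
orientation: [[0.013, -1.0, -0.008], [0.004, -0.008, 1.0], [-1.0, -0.013, 0.004]]
contact_force: [1.7, 0.6, -0.2]
grip_width: 0.0881
```

```bash
python3 plan.py -1 527,-321.5,190,90 527,-321.5,130,90,15 527,-321.5,98,90,8
```

```text
t 3.7 p [ 537.2193 -229.6209  201.3604] jaw 90.47 F [ 1.6957  0.6236 -0.1993] w 88.1 q [ 14.  31.   7. 104.  -6.  45. 114.]
[0.0036, 0.0037, -0.0306, 0.16, 0.08, 0.25, -1.0]
[0.0037, 0.0036, -0.0306, 0.16, 0.08, 0.25, -1.0]
[0.0037, 0.0035, -0.0306, 0.16, 0.08, 0.25, -1.0]
-- (527, -321.5, 190, 90)
[0.015, 0.0, 0.0, 0.0, 0.0, 0.0, -1.0]
[0.015, 0.0, 0.0, 0.0, 0.0, 0.0, -1.0]
[0.015, 0.0, 0.0, 0.0, 0.0, 0.0, -1.0]
[0.015, 0.0, 0.0, 0.0, 0.0, 0.0, -1.0]
-- (527, -321.5, 130, 90, 15)
[0.008, 0.0, 0.0, 0.0, 0.0, 0.0, -1.0]
[0.008, 0.0, 0.0, 0.0, 0.0, 0.0, -1.0]
[0.008, 0.0, 0.0, 0.0, 0.0, 0.0, -1.0]
[0.008, 0.0, 0.0, 0.0, 0.0, 0.0, -1.0]
-- (527, -321.5, 98, 90, 8)
```

Request:
servo_tool(increments=[[[0.004,0.004,-0.031,0.16,0.08,0.25,-1],[0.004,0.004,-0.031,0.16,0.08,0.25,-1],[0.003,0.003,-0.028,0.16,0.08,0.25,-1],[0.015,0,0,0,0,0,-1],[0.015,0,0,0,0,0,-1],[0.01,0,0,0,0,0,-1],[0.006,0,0,0,0,0,-1],[0,0,0,0,0,0,-1]]])

```text
time: 4.37
tool_pos: [0.5228, -0.3391, 0.1416]
orientation: [[0.001, -1.0, 0.016], [-0.009, 0.016, 1.0], [-1.0, -0.001, -0.009]]
contact_force: [-0.1, 1.1, -0.2]
grip_width: 0.0881
```

```bash
cp m2.py /dev/null; python3 - <<'E'
from h import *
for n in("top","side"):
    im=eyes.capture(n); a,b,c,d=(110,250,290,430) if n=="top" else (90,210,200,360)
    cv2.imwrite(f"pics/a1_{n}.png",cv2.resize(im[a:b,c:d],None,fx=4,fy=4,interpolation=cv2.INTER_CUBIC))
E
python3 plan.py -1 527,-321.5,98,90,10
```

```text
t 4.47 p [ 523.5832 -338.9873  142.8795] jaw 89.1 F [-0.1241 -0.5299 -0.3159] w 88.5 q [ 23.  40.   8.  99.  -7.  42. 123.]
[0.0089, -0.0006, 0.0036, -0.18, -0.11, 0.03, -1.0]
[0.009, -0.0006, 0.0036, -0.18, -0.11, 0.03, -1.0]
[0.009, -0.0006, 0.0036, -0.18, -0.11, 0.03, -1.0]
[0.009, -0.0007, 0.0035, -0.18, -0.11, 0.03, -1.0]
[0.009, -0.0007, 0.0035, -0.18, -0.11, 0.03, -1.0]
-- (527, -321.5, 98, 90, 10)
```

View pics/a1_side.png

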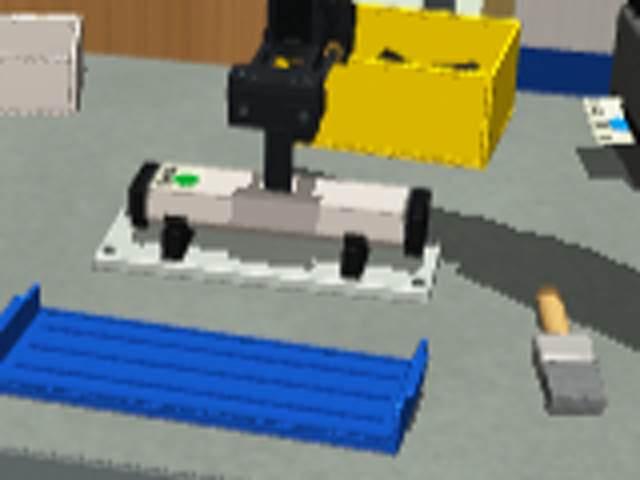

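Both fingers are still above the lid of the green section. The near one is at (278,185) in the crop, and the tool overshot by 17 mm in y. I'll correct y first and then descend.

Request:
servo_tool(increments=[[[0,-0.002,0.009,-0.4,-0.25,0.05,-1],[0,-0.002,0.0085,-0.5,-0.3,0.05,-1],[0,0,0,0,0,0,-1]]])

```text
time: 4.72
tool_pos: [0.5297, -0.319, 0.1447]
orientation: [[0.004, -1.0, -0.003], [0.001, -0.003, 1.0], [-1.0, -0.004, 0.001]]
contact_force: [1.0, 0.3, 0.6]
grip_width: 0.088
```

```bash
python3 plan.py -1 527,-321.5,98,90,12
```

```text
t 4.72 p [ 529.748  -318.9632  144.74  ] jaw 90.19 F [0.9744 0.2648 0.5764] w 88.0 q [ 22.  39.   7.  99.  -7.  42. 123.]
[0.0117, 0.0007, -0.0006, 0.05, 0.01, 0.05, -1.0]
[0.0117, 0.0007, -0.0006, 0.05, 0.01, 0.05, -1.0]
[0.0117, 0.0007, -0.0006, 0.05, 0.01, 0.05, -1.0]
[0.0117, 0.0007, -0.0006, 0.05, 0.01, 0.05, -1.0]
-- (527, -321.5, 98, 90, 12)
```

Request:
servo_tool(increments=[[[0.012,0.001,-0.001,0.05,0.01,0.05,-1],[0.012,0.001,-0.001,0.05,0.01,0.05,-1],[0.012,0.001,-0.001,0.05,0.01,0.05,-1],[0.006,0,0,0,0,0,-1],[0.001,0,0,0,0,0,-1],[0,0,0,0,0,0,-1]]])

```text
time: 5.22
tool_pos: [0.5272, -0.3207, 0.0972]
orientation: [[0.001, -1.0, -0.003], [0.001, -0.003, 1.0], [-1.0, -0.001, 0.001]]
contact_force: [-1.2, 0.9, -0.5]
grip_width: 0.088
```

```bash
python3 - <<'E'
from h import *
for n in("top","side"):
    im=eyes.capture(n); a,b,c,d=(110,250,290,430) if n=="top" else (90,210,200,360)
    cv2.imwrite(f"pics/a2_{n}.png",cv2.resize(im[a:b,c:d],None,fx=4,fy=4,interpolation=cv2.INTER_CUBIC))
E
python3 plan.py -1 527,-321.5,98,90,12
```

```text
t 5.32 p [ 527.519  -320.7634   97.9398] jaw 90.18 F [-0.2319  0.0381  0.4826] w 88.3 q [ 23.  43.   6. 100.  -7.  37. 123.]
[-0.0001, 0.0005, -0.0007, 0.18, 0.01, 0.11, -1.0]
-- (527, -321.5, 98, 90, 12)
```

View pics/a2_side.png

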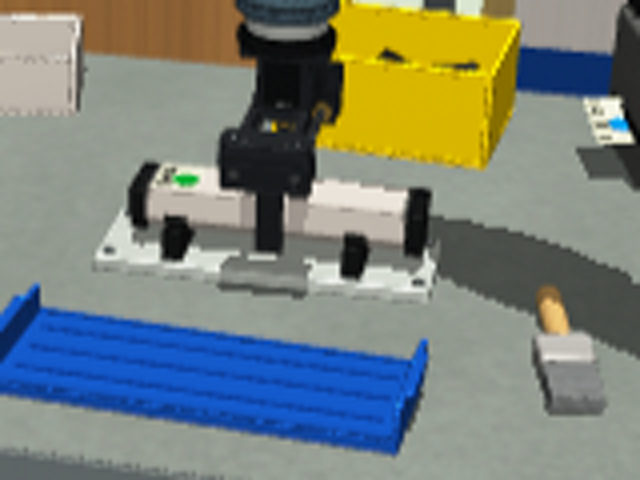

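The near finger (268,220 in the crop) is beside the body, midway between the saddles. Closing now.

Request:
servo_tool(increments=[[[0,0,0,0,0,0,1],[0,0,0,0,0,0,1],[0,0,0,0,0,0,1],[0,0,0,0,0,0,1],[0,0,0,0,0,0,1],[0,0,0,0,0,0,1]]], squeeze=40)

```text
time: 5.82
tool_pos: [0.5286, -0.3217, 0.0999]
orientation: [[0.005, -1.0, -0.003], [-0.002, -0.003, 1.0], [-1.0, -0.005, -0.002]]
contact_force: [0.6, 0.5, -0.7]
grip_width: 0.05
```

```bash
python3 plan.py 1 527,-321.5,98,90,12
```

```text
t 5.82 p [ 528.6462 -321.7361   99.9304] jaw 90.16 F [ 0.6494  0.5499 -0.6557] w 50.0 q [ 23.  43.   6. 100.  -7.  37. 123.]
[0.0019, 0.0017, 0.0002, 0.16, -0.1, 0.3, 1.0]
-- (527, -321.5, 98, 90, 12)
```

Request:
servo_tool(increments=[[[0,0,0,0,0,0,1],[-0.008,0,0,0,0,0,1],[-0.015,0,0,0,0,0,1],[-0.015,0,0,0,0,0,1],[-0.008,0,0,0,0,0,1],[0,0,0,0,0,0,1]]])

```text
time: 6.32
tool_pos: [0.5251, -0.3194, 0.1451]
orientation: [[-0.003, -1.0, -0.003], [0.003, -0.003, 1.0], [-1.0, 0.003, 0.003]]
contact_force: [0.4, -1.1, -6.1]
grip_width: 0.0477
```

```bash
python3 - <<'E'
from h import *
for n in("top","side"):
    im=eyes.capture(n); a,b,c,d=(110,250,290,430) if n=="top" else (90,210,200,360)
    cv2.imwrite(f"pics/a3_{n}.png",cv2.resize(im[a:b,c:d],None,fx=4,fy=4,interpolation=cv2.INTER_CUBIC))
E
python3 plan.py 1 540,-110,145,86.2,30
```

```text
t 6.42 p [ 524.5999 -318.9711  143.6907] jaw 90.19 F [ 0.7662 -0.7296 -5.3689] w 47.6 q [ 22.  39.   7. 100.  -7.  42. 123.]
[-0.0001, -0.0023, 0.0298, 0.57, 0.03, -0.04, 1.0]
[-0.0001, -0.002, 0.0299, 0.57, 0.03, -0.04, 1.0]
[-0.0001, -0.0017, 0.0299, 0.57, 0.03, -0.04, 1.0]
[-0.0001, -0.0014, 0.0299, 0.57, 0.03, -0.04, 1.0]
[-0.0001, -0.0011, 0.0299, 0.57, 0.03, -0.04, 1.0]
[-0.0002, -0.0008, 0.0299, 0.57, 0.03, -0.04, 1.0]
[-0.0002, -0.0005, 0.0299, 0.57, 0.03, -0.04, 1.0]
-- (540, -110, 145, 86.2, 30)
```

View pics/a3_side.png

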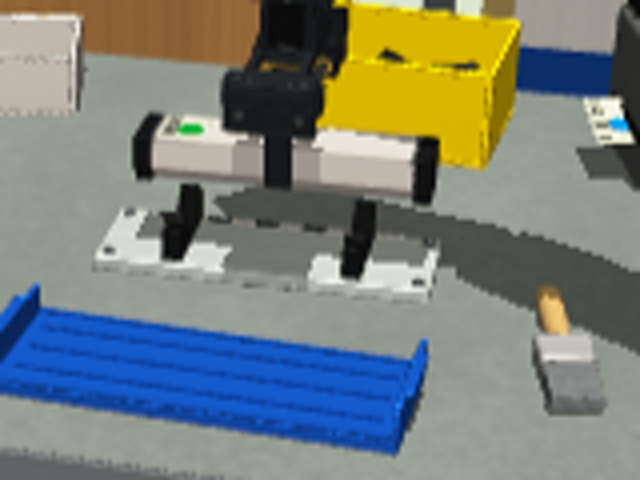

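Green is lifted and level, held at (277,160) in the crop. Moving over the tray.

Request:
servo_tool(increments=[[[0,-0.002,0.03,0.57,0,0,1],[0,-0.002,0.032,0.57,0,0,1],[0,-0.002,0.032,0.57,0,0,1],[0,-0.002,0.032,0.57,0,0,1],[0,-0.001,0.032,0.57,0,0,1],[0,-0.001,0.024,0.57,0,0,1],[0,-0.001,0.014,0.5,0,0,1],[0,0,0.004,0,0,0,1],[0,0,0,0,0,0,1]]])

```text
time: 7.17
tool_pos: [0.5364, -0.1129, 0.136]
orientation: [[-0.015, -0.997, 0.072], [0.003, 0.072, 0.997], [-1.0, 0.016, 0.001]]
contact_force: [-0.3, -0.4, -5.0]
grip_width: 0.0478
```

```bash
python3 plan.py 1 541,-110,86,86.2,12
```

```text
t 7.17 p [ 536.3989 -112.8829  136.0375] jaw 85.85 F [-0.3404 -0.3576 -5.0252] w 47.8 q [  1.  35.   8. 110.  -8.  37. 100.]
[0.01, -0.001, 0.0006, -0.07, 0.02, -0.18, 1.0]
[0.01, -0.001, 0.0006, -0.07, 0.02, -0.18, 1.0]
[0.01, -0.001, 0.0006, -0.07, 0.02, -0.18, 1.0]
[0.01, -0.0009, 0.0006, -0.07, 0.02, -0.18, 1.0]
[0.01, -0.0009, 0.0006, -0.07, 0.02, -0.18, 1.0]
-- (541, -110, 86, 86.2, 12)
```

Request:
servo_tool(increments=[[[0.01,-0.001,0.001,-0.1,0,-0.2,1],[0.012,-0.001,0.001,-0.1,0,-0.2,1],[0.012,-0.001,0.001,0,0,-0.2,1],[0.006,-0.001,0,0,0,-0.2,1],[0.002,0,0,0,0,-0.1,1],[0,0,0,0,0,0,1]]])

```text
time: 7.67
tool_pos: [0.5389, -0.1188, 0.0889]
orientation: [[0.0, -0.997, 0.076], [-0.004, 0.076, 0.997], [-1.0, -0.001, -0.004]]
contact_force: [-0.0, 0.2, -5.8]
grip_width: 0.0475
```

```bash
python3 - <<'E'
from h import *
for n in("top","side"):
    im=eyes.capture(n); a,b,c,d=(110,250,220,360) if n=="top" else (110,230,180,340)
    cv2.imwrite(f"pics/a4_{n}.png",cv2.resize(im[a:b,c:d],None,fx=4,fy=4,interpolation=cv2.INTER_CUBIC))
E
python3 plan.py 1 541,-110,86,86.2,4
```

```text
t 7.77 p [ 539.3468 -118.6549   89.7389] jaw 85.65 F [-0.0525 -0.332  -5.5659] w 47.7 q [  2.  40.   7. 110.  -9.  31. 101.]
[0.0012, -0.0003, 0.0029, -0.18, -0.07, 0.03, 1.0]
[0.0012, -0.0003, 0.0029, -0.18, -0.07, 0.03, 1.0]
[0.0012, -0.0003, 0.0029, -0.18, -0.07, 0.03, 1.0]
-- (541, -110, 86, 86.2, 4)
```

View pics/a4_side.png

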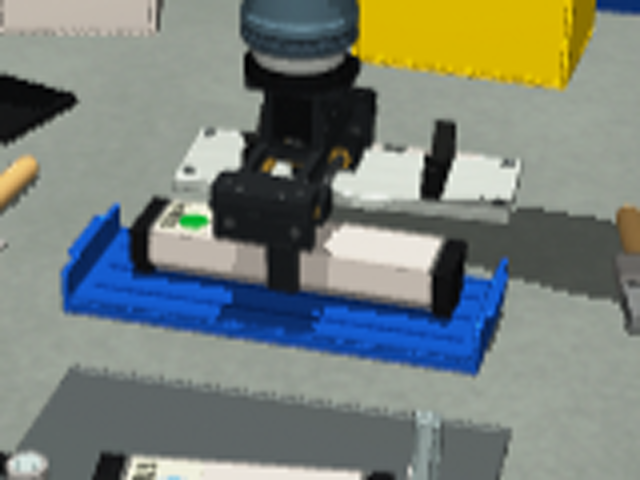

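View pics/a4_top.png

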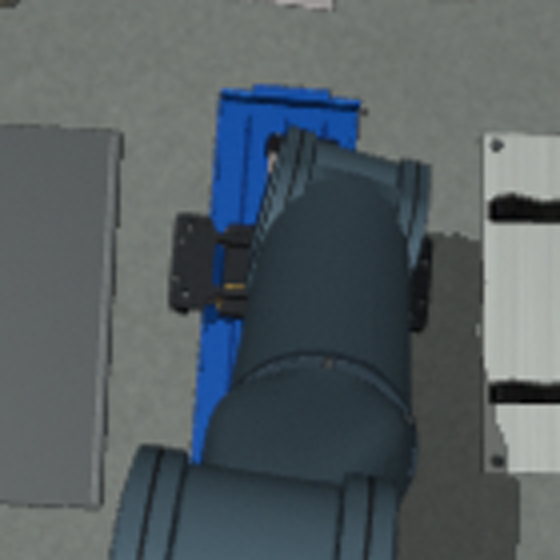

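Green is level just above the tray (crop 300,260), but the tool has drifted 8 mm in y. I'll correct that and then lower it slowly.

Request:
servo_tool(increments=[[[-0.001,-0.001,0.004,-0.3,-0.1,0,1],[0,0,0.004,-0.2,-0.1,0,1],[0,0,0,0,0,0,1]]])

```text
time: 8.02
tool_pos: [0.5419, -0.1109, 0.0921]
orientation: [[0.004, -0.998, 0.068], [-0.0, 0.068, 0.998], [-1.0, -0.004, 0.0]]
contact_force: [0.7, 1.2, -5.2]
grip_width: 0.0479
```

```bash
python3 plan.py 1 541,-110,85,86.2,2
```

```text
t 8.02 p [ 541.9275 -110.8798   92.1129] jaw 86.13 F [ 0.7013  1.1522 -5.2155] w 47.9 q [  1.  40.   7. 110.  -9.  31. 101.]
[0.0018, 0.0003, 0.0002, -0.02, 0.0, 0.06, 1.0]
[0.0018, 0.0003, 0.0002, -0.02, 0.0, 0.06, 1.0]
[0.0018, 0.0002, 0.0002, -0.02, 0.0, 0.06, 1.0]
[0.0018, 0.0002, 0.0002, -0.02, 0.0, 0.06, 1.0]
-- (541, -110, 85, 86.2, 2)
```

Request:
servo_tool(increments=[[[0.002,0,0,0,0,0.1,1],[0.002,0,0,0,0,0.1,1],[0.001,0,0,0,0,0,1],[0.001,0,0,0,0,0,1]]])

```text
time: 8.35
tool_pos: [0.5431, -0.11, 0.0869]
orientation: [[0.003, -0.998, 0.066], [0.0, 0.066, 0.998], [-1.0, -0.003, 0.0]]
contact_force: [-0.6, -0.4, -4.9]
grip_width: 0.0477
```

Request:
servo_tool(increments=[[[0.001,0,0,0,0,0,1],[0.001,0,0,0,0,0,1],[0.001,0,0,0,0,0,1]]])

```text
time: 8.6
tool_pos: [0.5431, -0.1101, 0.0862]
orientation: [[0.002, -0.998, 0.066], [0.001, 0.066, 0.998], [-1.0, -0.002, 0.001]]
contact_force: [-3.8, 1.6, 8.6]
grip_width: 0.0477
```

Contact. Opening and rising.

Request:
servo_tool(increments=[[[0,0,0,0,0,0,-1],[0,0,0,0,0,0,-1],[0,0,0,0,0,0,-1],[-0.005,0,0,0,0,0,-1],[-0.02,0,0,0,0,0,-1],[-0.035,0,0,0,0,0,-1],[-0.035,0,0,0,0,0,-1],[-0.035,0,0,0,0,0,-1]]])

```text
time: 9.27
tool_pos: [0.5407, -0.1103, 0.2167]
orientation: [[-0.006, -0.998, 0.067], [0.001, 0.067, 0.998], [-1.0, 0.006, 0.001]]
contact_force: [0.3, 0.3, 0.4]
grip_width: 0.0881
```

```bash
python3 plan.py -1 480,314.5,255,95,38 480,314.5,190,95,20
```

```text
t 9.27 p [ 540.6655 -110.2538  216.7491] jaw 86.18 F [0.3229 0.3412 0.3924] w 88.1 q [ -1.  28.  10. 107.  -7.  45.  99.]
[-0.0031, 0.0074, 0.035, -0.74, 0.01, -0.03, -1.0]
[-0.0031, 0.007, 0.0351, -0.74, 0.01, -0.03, -1.0]
[-0.0031, 0.0065, 0.0352, -0.74, 0.01, -0.03, -1.0]
[-0.0031, 0.0061, 0.0352, -0.74, 0.01, -0.03, -1.0]
[-0.0031, 0.0056, 0.0353, -0.74, 0.01, -0.03, -1.0]
[-0.0031, 0.0052, 0.0354, -0.74, 0.01, -0.03, -1.0]
[-0.0032, 0.0047, 0.0354, -0.74, 0.01, -0.03, -1.0]
[-0.0032, 0.0042, 0.0355, -0.74, 0.01, -0.03, -1.0]
[-0.0032, 0.0038, 0.0356, -0.74, 0.01, -0.03, -1.0]
[-0.0032, 0.0033, 0.0356, -0.74, 0.01, -0.03, -1.0]
[-0.0032, 0.0029, 0.0356, -0.74, 0.01, -0.03, -1.0]
[-0.0032, 0.0024, 0.0357, -0.74, 0.01, -0.03, -1.0]
-- (480, 314.5, 255, 95, 38)
[0.0163, 0.0, 0.0, 0.0, 0.0, 0.0, -1.0]
[0.0163, 0.0, 0.0, 0.0, 0.0, 0.0, -1.0]
[0.0163, 0.0, 0.0, 0.0, 0.0, 0.0, -1.0]
[0.0163, 0.0, 0.0, 0.0, 0.0, 0.0, -1.0]
-- (480, 314.5, 190, 95, 20)
```

Request:
servo_tool(increments=[[[-0.004,0.007,0.036,-0.75,0,0,-1],[-0.004,0.007,0.037,-0.75,0,0,-1],[-0.003,0.007,0.037,-0.75,0,0,-1],[-0.003,0.006,0.037,-0.75,0,0,-1],[-0.003,0.006,0.037,-0.75,0,0,-1],[-0.003,0.005,0.037,-0.75,0,0,-1],[-0.003,0.005,0.037,-0.75,0,0,-1],[-0.003,0.004,0.037,-0.75,0,0,-1],[-0.003,0.004,0.037,-0.75,0,0,-1],[-0.003,0.003,0.036,-0.75,0,0,-1],[-0.003,0.003,0.024,-0.75,0,0,-1],[-0.003,0.002,0.014,-0.6,0,0,-1]]])

```text
time: 10.27
tool_pos: [0.4881, 0.3074, 0.2712]
orientation: [[0.023, -0.997, -0.079], [0.001, -0.079, 0.997], [-1.0, -0.023, -0.001]]
contact_force: [0.3, -0.1, -0.0]
grip_width: 0.0883
```

```bash
python3 plan.py -1 480,314.5,240,95,20
```

```text
t 10.27 p [488.1284 307.4018 271.237 ] jaw 94.56 F [ 0.281  -0.0846 -0.0162] w 88.3 q [-40.  25.   4. 102.  -1.  52.  59.]
[0.0155, 0.0041, 0.0039, -0.22, -0.03, 0.65, -1.0]
[0.0156, 0.0039, 0.0039, -0.22, -0.03, 0.65, -1.0]
-- (480, 314.5, 240, 95, 20)
```

Request:
servo_tool(increments=[[[0.01,0.003,0,-0.2,0,0.6,-1],[0.01,0.003,0,-0.2,0,0.6,-1],[0,0,0,0,0,0,-1]]])

```text
time: 10.52
tool_pos: [0.4814, 0.3091, 0.2505]
orientation: [[0.001, -0.996, -0.092], [0.001, -0.092, 0.996], [-1.0, -0.001, 0.001]]
contact_force: [0.7, -0.7, 0.4]
grip_width: 0.0882
```

```bash
python3 - <<'E'
from h import *
for n in("top","side"):
    im=eyes.capture(n);cv2.imwrite(f"pics/b1_{n}_full.png",im)
    a,b,c,d=(110,250,260,400) if n=="top" else (120,310,130,330)
    cv2.imwrite(f"pics/b1_{n}.png",cv2.resize(im[a:b,c:d],None,fx=3,fy=3,interpolation=cv2.INTER_CUBIC))
E
python3 plan.py -1 480,314.5,174,95,12
```

```text
t 10.62 p [482.646  308.384  251.7471] jaw 95.15 F [-0.3001  0.1555  0.7836] w 88.3 q [-40.  27.   3. 103.  -2.  50.  60.]
[0.0111, 0.0003, 0.0009, 0.02, 0.01, 0.03, -1.0]
[0.0111, 0.0003, 0.0009, 0.02, 0.01, 0.03, -1.0]
[0.0111, 0.0003, 0.0009, 0.02, 0.01, 0.03, -1.0]
[0.0111, 0.0003, 0.0009, 0.02, 0.01, 0.03, -1.0]
[0.0111, 0.0003, 0.0009, 0.02, 0.01, 0.03, -1.0]
[0.0111, 0.0003, 0.0009, 0.02, 0.01, 0.03, -1.0]
[0.0111, 0.0003, 0.0009, 0.02, 0.01, 0.03, -1.0]
-- (480, 314.5, 174, 95, 12)
```

View pics/b1_side.png

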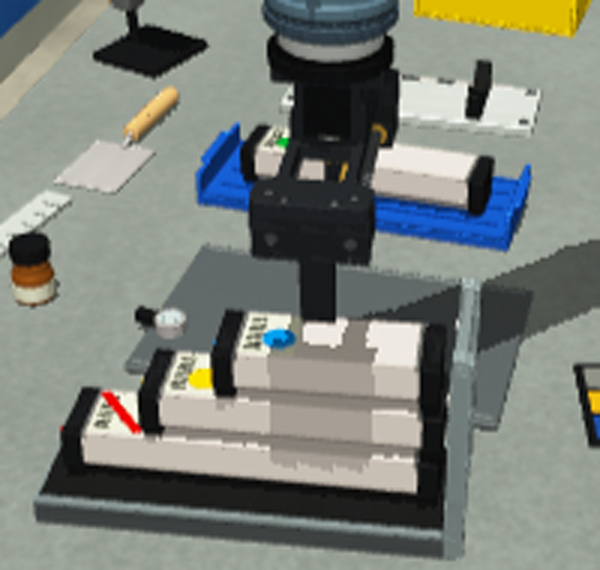

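View pics/b1_top.png

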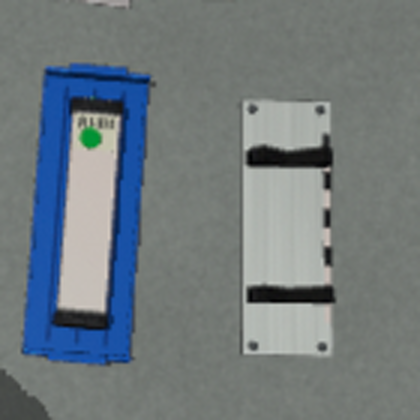

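Green lies centred and parallel in the tray (top crop 85,215), and the cradle is empty at (287,227). I'll check both numerically and refine the cradle pose.

```bash
cat > m3.py <<'E'
from fit import *
np.set_printoptions(precision=2,suppress=True)
ims={"top":cv2.imread("pics/b1_top_full.png"),"side":cv2.imread("pics/b1_side_full.png")}
def lid(L,z): return rect(L-.028,.048,z+.04)
sad=sum([rect(.016,.062,.047,x)[1::2][:0]+[(np.array([x+s*.008,-.03,.046]),np.array([x+s*.008,0,.016])) for s in(-1,1)]+[(np.array([x+s*.008,.03,.046]),np.array([x+s*.008,0,.016])) for s in(-1,1)] for x in(-.072,.072)],[])
M={"green":(lid(.235,.012),(540,-110,-3.8),("top",)),
"cradle":(rect(.27,.094,.012),(535,-320,0),("top",)),"cradleS":(rect(.27,.094,.012)+sad,(535,-320,0),("top",)),
"tray":([e for i,e in enumerate(rect(.3,.11,.015)) if i in(0,2)]+[e for i,e in enumerate(rect(.3,.11,.037)) if i in(1,3)],(540,-110,-3.8),("top",))}
A={n:cv2.resize(ims[n][a:b,c:d],None,fx=k,fy=k,interpolation=cv2.INTER_CUBIC) for n,(a,b,c,d,k) in {"top":(110,250,260,400,4)}.items()}
for t,(E,p0,cams) in M.items():
    p,v=fit(E,p0,ims,cams);print(t,cams,p,round(v,1))
    draw(A["top"],"top",E,p,4,np.array([260,110]))
cv2.imwrite("pics/h_top.png",A["top"])
E
python3 m3.py
```

```text
green ('top',) [ 542.79 -109.84   -4.09] -147.4
cradle ('top',) [ 535.07 -322.2    -0.26] -130.5
cradleS ('top',) [ 533.51 -322.21   -0.27] -139.0
tray ('top',) [ 541.1  -110.12   -3.89] -143.8
```

View pics/h_top.png

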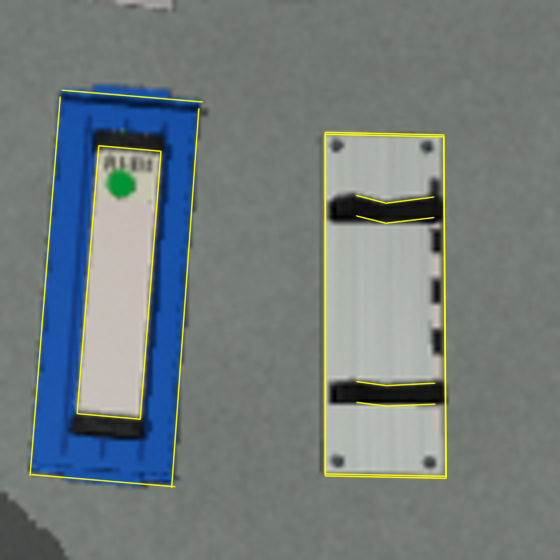

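Green sits within about 2 mm of the tray centre and within 0.3° of its axis. Now the blue pick.

Request:
servo_tool(increments=[[[0.008,0.001,0.003,0,0,0,-1],[0.012,0.001,0.003,0,0,0,-1],[0.014,0,0.001,0,0,0,-1],[0.014,0,0,0,0,0,-1],[0.011,0,0,0,0,0,-1],[0.006,0,0,0,0,0,-1],[0.002,0,0,0,0,0,-1],[0,0,0,0,0,0,-1]]])

```text
time: 11.28
tool_pos: [0.4826, 0.3086, 0.1776]
orientation: [[0.004, -0.997, -0.078], [-0.002, -0.078, 0.997], [-1.0, -0.004, -0.003]]
contact_force: [-0.1, -0.3, 1.1]
grip_width: 0.0881
```

```bash
python3 plan.py -1 480,314,174,95,12
```

```text
t 11.28 p [482.6169 308.5896 177.584 ] jaw 94.47 F [-0.1319 -0.2527  1.053 ] w 88.1 q [-39.  33.   3. 105.  -2.  42.  59.]
[0.0036, 0.0022, 0.0056, -0.53, -0.15, 0.2, -1.0]
-- (480, 314, 174, 95, 12)
```

Request:
servo_tool(increments=[[[0.002,0.001,0.003,-0.3,-0.1,0.1,-1],[0.002,0.001,0.003,-0.3,-0.1,0.1,-1],[0,0,0,0,0,0,-1],[0,0,0,0,0,0,-1]]])

```text
time: 11.62
tool_pos: [0.4807, 0.3155, 0.1744]
orientation: [[0.001, -0.996, -0.089], [0.003, -0.089, 0.996], [-1.0, -0.002, 0.002]]
contact_force: [-0.0, 0.2, -0.0]
grip_width: 0.0883
```

```bash
python3 plan.py -1 480,314,174,95,12
```

```text
t 11.62 p [480.6608 315.4735 174.4301] jaw 95.12 F [-0.0481  0.233  -0.0021] w 88.3 q [-40.  33.   2. 105.  -2.  42.  59.]
[0.0004, 0.0008, -0.0014, 0.12, 0.14, 0.09, -1.0]
-- (480, 314, 174, 95, 12)
```

Request:
servo_tool(increments=[[[0,0,0,0,0,0,1],[0,0,-0.001,0,0,0,1],[0,0,0,0,0,0,1],[0,0,0,0,0,0,1],[0,0,0,0,0,0,1],[0,0,0,0,0,0,1],[0,0,0,0,0,0,1]]])

```text
time: 12.2
tool_pos: [0.4814, 0.3149, 0.1759]
orientation: [[0.004, -0.996, -0.089], [0.004, -0.089, 0.996], [-1.0, -0.004, 0.004]]
contact_force: [0.1, -0.6, -0.2]
grip_width: 0.0473
```

```bash
python3 - <<'E'
from h import *
import numpy as np
# mat placement targets
m=np.array([519.5,112.5]);a=np.radians(-1.8);c,s=np.cos(a),np.sin(a)
for n,(x,y) in dict(blue=(-25,-47),yellow=(-25,47)).items(): print(n,m+[c*x-s*y,s*x+c*y])
E
python3 plan.py 1 480,314,230,95,12
```

```text
blue [493.03603031  66.30846064]
yellow [495.98864167 160.26207731]
t 12.2 p [481.423  314.9074 175.9011] jaw 95.13 F [ 0.1459 -0.5851 -0.1547] w 47.3 q [-40.  33.   2. 105.  -2.  42.  59.]
[-0.0108, 0.0003, -0.0001, 0.03, 0.04, 0.05, 1.0]
[-0.0108, 0.0003, -0.0001, 0.03, 0.04, 0.05, 1.0]
[-0.0108, 0.0003, -0.0001, 0.03, 0.04, 0.05, 1.0]
[-0.0108, 0.0003, -0.0001, 0.03, 0.04, 0.05, 1.0]
[-0.0108, 0.0003, -0.0001, 0.03, 0.04, 0.05, 1.0]
-- (480, 314, 230, 95, 12)
```

Request:
servo_tool(increments=[[[-0.005,0,0,0,0,0,1],[-0.01,-0.001,0,0,0,0,1],[-0.012,-0.001,-0.002,0,0,0,1],[-0.008,-0.001,-0.015,0.4,0,0,1],[0,-0.001,-0.03,0.8,0,0,1],[0,-0.001,-0.034,0.9,0,0,1],[0,-0.001,-0.034,0.9,0,0,1],[0,-0.001,-0.034,0.9,0,0,1],[0,0,-0.034,0.9,0,0,1],[0,0,-0.024,0.9,0,0,1],[0,0,-0.012,0.9,0,0,1],[0,0,-0.004,0,0,0,1]]])

```text
time: 13.2
tool_pos: [0.499, 0.0765, 0.2201]
orientation: [[0.01, -0.999, 0.034], [0.006, 0.034, 0.999], [-1.0, -0.01, 0.006]]
contact_force: [0.4, 1.0, -3.1]
grip_width: 0.0476
```

```bash
python3 plan.py 1 494,66,90,88.2,25
```

```text
t 13.2 p [499.0206  76.5282 220.1039] jaw 88.03 F [ 0.4354  0.9924 -3.0818] w 47.6 q [-19.  23.   6. 115.  -4.  42.  78.]
[0.0217, 0.001, -0.0019, -0.03, 0.06, 0.09, 1.0]
[0.0217, 0.001, -0.0019, -0.03, 0.06, 0.09, 1.0]
[0.0217, 0.0009, -0.0019, -0.03, 0.06, 0.09, 1.0]
[0.0217, 0.0009, -0.0018, -0.03, 0.06, 0.09, 1.0]
[0.0217, 0.0009, -0.0018, -0.03, 0.06, 0.09, 1.0]
[0.0217, 0.0008, -0.0018, -0.03, 0.06, 0.09, 1.0]
-- (494, 66, 90, 88.2, 25)
```

Request:
servo_tool(increments=[[[0.012,0.001,-0.001,0,0.1,0.1,1],[0.022,0.001,-0.001,0,0.1,0.1,1],[0.022,0.001,-0.002,0,0.1,0.1,1],[0.022,0.001,-0.002,0,0.1,0.1,1],[0.02,0.001,-0.002,0,0,0.1,1],[0.012,0,-0.001,0,0,0.1,1],[0.006,0,0,0,0,0,1],[0.002,0,0,0,0,0,1],[0,0,0,0,0,0,1]]])

```text
time: 13.95
tool_pos: [0.4952, 0.0801, 0.095]
orientation: [[0.003, -1.0, 0.019], [0.008, 0.019, 1.0], [-1.0, -0.003, 0.008]]
contact_force: [0.5, -0.2, -3.3]
grip_width: 0.0478
```

```bash
python3 plan.py 1 494,66,82,88.2,25
```

```text
t 13.95 p [495.2129  80.1362  95.0225] jaw 88.89 F [ 0.5179 -0.2246 -3.3388] w 47.8 q [-17.  36.   4. 117.  -6.  27.  80.]
[0.0129, 0.001, -0.0143, 0.69, 0.44, 0.16, 1.0]
-- (494, 66, 82, 88.2, 25)
```

Request:
servo_tool(increments=[[[0.002,0,-0.007,0.3,0.2,0.1,1],[0.002,0.001,-0.006,0.3,0.2,0.1,1],[0.001,0,-0.001,0,0,0,1],[0,0,0,0,0,0,1]]])

```text
time: 14.28
tool_pos: [0.4952, 0.0667, 0.0913]
orientation: [[0.003, -1.0, 0.028], [0.001, 0.028, 1.0], [-1.0, -0.003, 0.001]]
contact_force: [-0.2, 0.6, -1.7]
grip_width: 0.0475
```

```bash
python3 plan.py 1 494,66,82,88.2,25
```

```text
t 14.28 p [495.2296  66.6975  91.3323] jaw 88.37 F [-0.2216  0.6211 -1.7298] w 47.5 q [-16.  36.   4. 118.  -6.  26.  81.]
[0.0093, 0.0012, -0.0007, 0.17, 0.08, 0.16, 1.0]
-- (494, 66, 82, 88.2, 25)
```

Request:
servo_tool(increments=[[[0.003,0,0,0,0,0.1,1],[0.002,0,0,0,0,0,1],[0.0015,0,0,0,0,0,1],[0.001,0,0,0,0,0,1],[0.001,0,0,0,0,0,1]]])

```text
time: 14.7
tool_pos: [0.4964, 0.0664, 0.0834]
orientation: [[0.004, -1.0, 0.03], [0.002, 0.03, 1.0], [-1.0, -0.004, 0.002]]
contact_force: [0.8, -0.2, -3.0]
grip_width: 0.0477
```

Request:
servo_tool(increments=[[[0.001,0,0,0,0,0,1],[0.001,0,0,0,0,0,1],[0.001,0,0,0,0,0,1]]])

```text
time: 14.95
tool_pos: [0.4965, 0.0665, 0.0818]
orientation: [[0.003, -1.0, 0.03], [0.002, 0.03, 1.0], [-1.0, -0.003, 0.002]]
contact_force: [-6.8, -0.4, 22.6]
grip_width: 0.0473
```

Request:
servo_tool(increments=[[[0,0,0,0,0,0,-1],[0,0,0,0,0,0,-1],[0,0,0,0,0,0,-1],[-0.005,0,0,0,0,0,-1],[-0.02,0,0,0,0,0,-1],[-0.03,0,0,0,0,0,-1],[-0.03,0,0,0,0,0,-1],[-0.02,0,0.01,0,0,0,-1]]])

```text
time: 15.62
tool_pos: [0.4946, 0.0743, 0.1883]
orientation: [[-0.004, -0.999, 0.032], [-0.0, 0.032, 0.999], [-1.0, 0.004, -0.0]]
contact_force: [0.8, -0.0, 0.1]
grip_width: 0.0886
```

```bash
python3 plan.py -1 507,317,200,94.9,35
```

```text
t 15.62 p [494.5698  74.3019 188.2943] jaw 88.17 F [ 0.7722 -0.0362  0.0679] w 88.6 q [-19.  26.   6. 116.  -4.  39.  78.]
[-0.0017, -0.0007, 0.0347, -0.96, 0.0, -0.03, -1.0]
[-0.0017, -0.0012, 0.0347, -0.96, 0.0, -0.03, -1.0]
[-0.0017, -0.0018, 0.0347, -0.96, 0.0, -0.03, -1.0]
[-0.0017, -0.0024, 0.0346, -0.96, 0.0, -0.03, -1.0]
[-0.0017, -0.003, 0.0346, -0.96, 0.0, -0.03, -1.0]
[-0.0017, -0.0036, 0.0345, -0.96, 0.0, -0.03, -1.0]
[-0.0017, -0.0042, 0.0345, -0.96, 0.0, -0.03, -1.0]
-- (507, 317, 200, 94.9, 35)
```

Request:
servo_tool(increments=[[[-0.006,-0.001,0.035,-0.96,0,0,-1],[-0.004,-0.001,0.036,-0.96,0,0,-1],[0,-0.002,0.036,-0.96,0,0,-1],[0,-0.003,0.036,-0.96,0,0,-1],[0,-0.003,0.034,-0.96,0,0,-1],[0,-0.004,0.024,-0.96,0,0,-1],[0,-0.003,0.014,-0.8,0,0,-1],[0,0,0.006,0,0,0,-1],[0,0,0,0,0,0,-1]]])

```text
time: 16.37
tool_pos: [0.512, 0.3076, 0.2089]
orientation: [[0.01, -0.996, -0.084], [0.007, -0.084, 0.996], [-1.0, -0.01, 0.006]]
contact_force: [-0.5, -0.5, -0.2]
grip_width: 0.0883
```

```bash
python3 - <<'E'
from h import *
for n in("top","side"):
    im=eyes.capture(n);cv2.imwrite(f"pics/b2_{n}_full.png",im)
    a,b,c,d=(110,250,110,250) if n=="top" else (120,310,130,330)
    cv2.imwrite(f"pics/b2_{n}.png",cv2.resize(im[a:b,c:d],None,fx=3,fy=3,interpolation=cv2.INTER_CUBIC))
E
python3 plan.py -1 507,317,135,94.9,12
```

```text
t 16.47 p [512.4157 305.2008 208.7905] jaw 94.66 F [-0.0738 -0.3784 -0.1448] w 88.1 q [-38.  32.   3. 101.  -2.  46.  62.]
[0.0105, 0.0007, 0.0017, -0.03, 0.03, 0.08, -1.0]
[0.0105, 0.0007, 0.0017, -0.03, 0.03, 0.08, -1.0]
[0.0105, 0.0007, 0.0017, -0.03, 0.03, 0.08, -1.0]
[0.0105, 0.0007, 0.0017, -0.03, 0.03, 0.08, -1.0]
[0.0105, 0.0007, 0.0017, -0.03, 0.03, 0.08, -1.0]
[0.0105, 0.0007, 0.0017, -0.03, 0.03, 0.08, -1.0]
[0.0105, 0.0006, 0.0017, -0.03, 0.03, 0.08, -1.0]
-- (507, 317, 135, 94.9, 12)
```

View pics/b2_side.png

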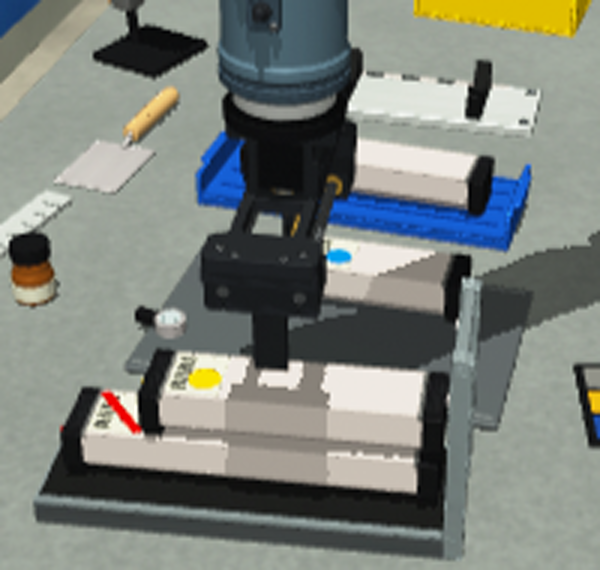

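Blue rests on the mat (370,275 in the crop) and the rest of the stack is undisturbed. Descending on yellow.

Request:
servo_tool(increments=[[[0,0.002,0.006,-0.1,0.1,0.2,-1],[0.006,0.002,0.005,-0.1,0.1,0.2,-1],[0.012,0,0,0,0,0.1,-1],[0.014,0,0.001,0,0,0,-1],[0.014,0,0.001,0,0,0,-1],[0.012,0,0.001,0,0,0,-1],[0.006,0,0,0,0,0,-1],[0.002,0,0,0,0,0,-1],[0,0,0,0,0,0,-1]]])

```text
time: 17.22
tool_pos: [0.5074, 0.3108, 0.1354]
orientation: [[-0.002, -0.997, -0.074], [-0.006, -0.074, 0.997], [-1.0, 0.003, -0.005]]
contact_force: [-0.1, -0.8, -0.5]
grip_width: 0.0881
```

```bash
python3 plan.py -1 507,317,135,94.9,12
```

```text
t 17.22 p [507.4171 310.7532 135.4404] jaw 94.24 F [-0.0974 -0.7866 -0.4794] w 88.1 q [-38.  38.   3. 103.  -3.  39.  61.]
[0.0004, 0.0, 0.0063, -0.66, -0.31, -0.16, -1.0]
-- (507, 317, 135, 94.9, 12)
```

Request:
servo_tool(increments=[[[0,0,0.003,-0.3,-0.15,-0.1,-1],[0,0,0.0025,-0.3,-0.15,0,-1],[0,0,0,0,0,0,-1],[0,0,0,0,0,0,-1]]])

```text
time: 17.55
tool_pos: [0.5078, 0.3169, 0.1367]
orientation: [[0.001, -0.996, -0.085], [0.001, -0.085, 0.996], [-1.0, -0.001, 0.001]]
contact_force: [-0.9, -1.1, -0.1]
grip_width: 0.0879
```

```bash
python3 plan.py -1 507,317,135,94.9,12
```

```text
t 17.55 p [507.785  316.9391 136.6685] jaw 94.87 F [-0.8884 -1.09   -0.1221] w 87.9 q [-38.  38.   3. 102.  -3.  39.  61.]
[0.0017, 0.0008, 0.0001, -0.03, 0.07, 0.05, -1.0]
-- (507, 317, 135, 94.9, 12)
```

Request:
servo_tool(increments=[[[0.001,0,0,0,0,0,1],[0,0,0,0,0,0,1],[0,0,0,0,0,0,1],[0,0,0,0,0,0,1],[0,0,0,0,0,0,1],[0,0,0,0,0,0,1],[0,0,0,0,0,0,1]]])

```text
time: 18.13
tool_pos: [0.5087, 0.3167, 0.1371]
orientation: [[0.003, -0.996, -0.084], [0.002, -0.084, 0.996], [-1.0, -0.003, 0.002]]
contact_force: [-0.0, -0.5, -0.1]
grip_width: 0.0475
```

```bash
python3 plan.py 1 507,317,135,94.9,12
```

```text
t 18.13 p [508.6688 316.6907 137.108 ] jaw 94.84 F [-0.0432 -0.5212 -0.1043] w 47.5 q [-38.  38.   3. 102.  -3.  39.  61.]
[0.0021, 0.0016, 0.0004, -0.06, 0.09, 0.18, 1.0]
-- (507, 317, 135, 94.9, 12)
```

Request:
servo_tool(increments=[[[-0.005,0,0,0,0,0,1],[-0.01,0,0,0,0,0,1],[-0.012,0,0,0,0,0.1,1],[-0.008,0.001,-0.012,0.6,0,0.1,1],[0,0.001,-0.026,1,0,0,1],[0,0.001,-0.03,1,0,0,1],[0,0.002,-0.03,1,0,0,1],[0,0.002,-0.024,1,0,0,1],[0,0.002,-0.014,1,0,0,1],[0,0.002,-0.006,0.6,0,0,1],[0,0,0,0,0,0,1]]])

```text
time: 19.05
tool_pos: [0.5037, 0.1692, 0.1774]
orientation: [[0.005, -1.0, 0.03], [0.008, 0.03, 1.0], [-1.0, -0.005, 0.008]]
contact_force: [0.3, 0.2, -3.9]
grip_width: 0.0475
```

```bash
python3 - <<'E'
from h import *
im=eyes.capture("side");cv2.imwrite(f"pics/b3.png",cv2.resize(im[120:310,130:330],None,fx=3,fy=3,interpolation=cv2.INTER_CUBIC))
E
python3 plan.py 1 498,160,90,88.2,18
```

```text
t 19.1 p [503.9772 170.2046 177.4675] jaw 88.37 F [ 0.7663  0.0735 -4.4574] w 47.6 q [-27.  29.   5. 112.  -4.  38.  69.]
[0.0175, 0.0012, -0.0022, 0.03, 0.09, 0.06, 1.0]
[0.0175, 0.0012, -0.0022, 0.03, 0.09, 0.06, 1.0]
[0.0175, 0.0012, -0.0022, 0.03, 0.09, 0.06, 1.0]
[0.0175, 0.0012, -0.0021, 0.03, 0.09, 0.06, 1.0]
[0.0175, 0.0011, -0.0021, 0.03, 0.09, 0.06, 1.0]
-- (498, 160, 90, 88.2, 18)
```

View pics/b3.png

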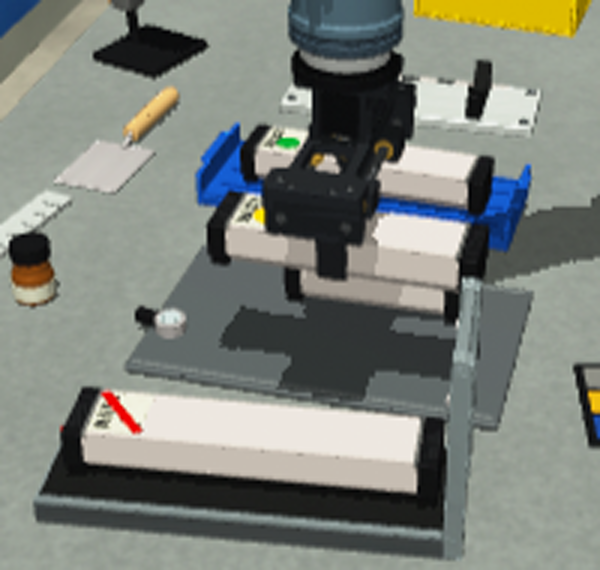

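Yellow is level over the mat and clear of the loupe (160,320), and red is still in place on the rack. Lowering.

Request:
servo_tool(increments=[[[0.008,0.001,-0.004,0,0.1,0.1,1],[0.016,0.001,-0.004,0,0.1,0.1,1],[0.018,0.001,-0.004,0,0.1,0.1,1],[0.018,0.001,-0.003,0,0.1,0,1],[0.012,0.001,-0.002,0,0,0,1],[0.006,0,-0.001,0,0,0,1],[0.001,0,0,0,0,0,1],[0,0,0,0,0,0,1]]])

```text
time: 19.77
tool_pos: [0.4988, 0.1653, 0.093]
orientation: [[0.002, -1.0, 0.01], [0.009, 0.01, 1.0], [-1.0, -0.002, 0.009]]
contact_force: [0.4, 0.3, -4.0]
grip_width: 0.0482
```

```bash
python3 plan.py 1 498,160,86,88.2,18
```

```text
t 19.77 p [498.8244 165.3149  92.975 ] jaw 89.42 F [ 0.3609  0.2548 -3.9927] w 48.2 q [-25.  38.   3. 114.  -5.  28.  71.]
[0.0069, 0.0008, -0.0054, 1.22, 0.54, 0.1, 1.0]
-- (498, 160, 86, 88.2, 18)
```

Request:
servo_tool(increments=[[[0,0,-0.003,0.6,0.25,0,1],[0.001,0,-0.002,0.5,0.25,0,1],[0.002,0,0,0,0,0,1],[0.001,0,0,0,0,0,1],[0.001,0,0,0,0,0,1]]])

```text
time: 20.18
tool_pos: [0.5006, 0.1622, 0.0899]
orientation: [[0.006, -1.0, 0.029], [0.002, 0.029, 1.0], [-1.0, -0.006, 0.003]]
contact_force: [0.2, 0.2, -5.1]
grip_width: 0.0475
```

```bash
python3 plan.py 1 498,160,83,88.2,18
```

```text
t 20.18 p [500.6111 162.1971  89.9464] jaw 88.32 F [ 0.1863  0.1616 -5.1212] w 47.5 q [-26.  38.   4. 114.  -5.  28.  70.]
[0.0069, 0.0026, -0.0023, 0.12, 0.15, 0.36, 1.0]
-- (498, 160, 83, 88.2, 18)
```

Request:
servo_tool(increments=[[[0.002,0,0,0,0,0.2,1],[0.002,0,0,0,0,0.1,1],[0.001,0,0,0,0,0,1],[0.001,0,0,0,0,0,1]]])

```text
time: 20.52
tool_pos: [0.5012, 0.1624, 0.084]
orientation: [[0.002, -1.0, 0.029], [0.003, 0.029, 1.0], [-1.0, -0.002, 0.003]]
contact_force: [-0.4, 0.2, -3.9]
grip_width: 0.0478
```

Request:
servo_tool(increments=[[[0.001,0,0,0,0,0,1],[0.001,0,0,0,0,0,1]]])

```text
time: 20.68
tool_pos: [0.5013, 0.1623, 0.0829]
orientation: [[0.001, -1.0, 0.03], [0.003, 0.03, 1.0], [-1.0, -0.001, 0.003]]
contact_force: [-7.4, -2.1, 26.7]
grip_width: 0.0479
```

Request:
servo_tool(increments=[[[0,0,0,0,0,0,-1],[0,0,0,0,0,0,-1],[0,0,0,0,0,0,-1],[-0.005,0,0,0,0,0,-1],[-0.02,0,0,0,0,0,-1],[-0.03,0,0,0,0,0,-1],[-0.02,-0.002,0.01,0,0,0,-1],[0,-0.004,0.025,-0.8,0,0,-1],[0,-0.004,0.03,-1,0,0,-1],[0,-0.005,0.03,-1,0,0,-1],[0,-0.005,0.025,-1,0,0,-1],[0,-0.003,0.012,-1,0,0,-1]]])

```text
time: 21.68
tool_pos: [0.5285, 0.2945, 0.167]
orientation: [[0.007, -0.999, -0.048], [0.004, -0.048, 0.999], [-1.0, -0.007, 0.004]]
contact_force: [-0.7, 0.3, -0.0]
grip_width: 0.0881
```

```bash
python3 plan.py -1 535,318.5,130,94.9,20
```

```text
t 21.68 p [528.4875 294.5325 167.0304] jaw 92.73 F [-0.7156  0.2654 -0.012 ] w 88.1 q [-36.  36.   4. 101.  -3.  43.  62.]
[0.0124, -0.0025, 0.0078, -0.72, 0.07, 0.14, -1.0]
[0.0124, -0.0026, 0.0078, -0.72, 0.07, 0.14, -1.0]
[0.0124, -0.0027, 0.0078, -0.72, 0.07, 0.14, -1.0]
-- (535, 318.5, 130, 94.9, 20)
```

Request:
servo_tool(increments=[[[0,-0.002,0.008,-0.7,0,0.1,-1],[0.004,-0.002,0.008,-0.7,0,0.1,-1],[0.01,-0.001,0.003,-0.7,0,0.1,-1],[0.008,0,0,0,0,0,-1],[0,0,0,0,0,0,-1],[0,0,0,0,0,0,-1]]])

```text
time: 22.18
tool_pos: [0.5325, 0.3134, 0.1421]
orientation: [[-0.0, -0.996, -0.088], [0.001, -0.088, 0.996], [-1.0, 0.0, 0.001]]
contact_force: [-0.8, -0.1, -0.7]
grip_width: 0.0883
```

```bash
python3 - <<'E'
from fit import *
np.set_printoptions(precision=2,suppress=True)
ims={n:eyes.capture(n) for n in ("top","side")}
for n in ims: cv2.imwrite(f"pics/b4_{n}_full.png",ims[n])
A=cv2.resize(ims["side"][120:310,130:330],None,fx=3,fy=3,interpolation=cv2.INTER_CUBIC)
L=.26;z=.022
E=rect(.232,.048,.062)
for e,p0,t in((E,(535,318,4.9),"red"),(rect(.122,.048,.048),(495,66,-1.8),"blue"),(rect(.177,.048,.048),(499,162,-1.8),"yellow")):
    for c in(("top",),("side",)):
        p,v=fit(e,p0,ims,c);print(t,c,p,v)
    draw(A,"side",e,p,3,np.array([130,120]))
cv2.imwrite("pics/b4.png",A)
E
python3 plan.py -1 535,318.5,95,94.9,12
```

```text
red ('top',) [536.84 294.44  17.64] -110.48435974121094
red ('side',) [533.29 316.95   4.27] -138.24295043945312
blue ('top',) [496.84  66.43  -0.95] -145.87030029296875
blue ('side',) [479.22  66.04  -2.11] -142.1649932861328
yellow ('top',) [498.36 161.88  -2.07] -143.61618041992188
yellow ('side',) [492.06 163.6    0.65] -129.98568725585938
t 22.28 p [532.577  313.3751 142.4623] jaw 95.04 F [ 0.0019 -0.0809  0.4761] w 87.9 q [-37.  39.   3.  99.  -3.  42.  63.]
[0.0119, -0.0007, 0.0012, 0.04, 0.02, 0.0, -1.0]
[0.0119, -0.0007, 0.0012, 0.04, 0.02, 0.0, -1.0]
[0.0119, -0.0007, 0.0012, 0.04, 0.02, 0.0, -1.0]
[0.0119, -0.0007, 0.0012, 0.04, 0.02, 0.0, -1.0]
-- (535, 318.5, 95, 94.9, 12)
```

View pics/b4.png

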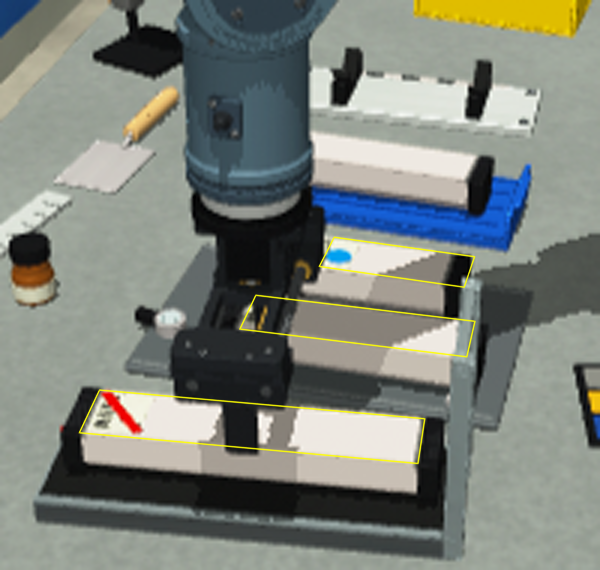

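Red lines up at about (533,317,4.5°), and blue and yellow lie on the mat. Descending on red.

Request:
servo_tool(increments=[[[0.006,0,0.003,0,0,0,-1],[0.011,-0.001,0.003,0,0,0,-1],[0.012,0,0.002,0.1,0,0,-1],[0.01,0,0.001,0.1,0,0,-1],[0.005,0,0,0,0,0,-1],[0.001,0,0,0,0,0,-1],[0,0,0,0,0,0,-1]]])

```text
time: 22.87
tool_pos: [0.5327, 0.322, 0.0921]
orientation: [[-0.001, -0.997, -0.082], [0.0, -0.082, 0.997], [-1.0, 0.001, 0.0]]
contact_force: [1.1, 0.8, -1.1]
grip_width: 0.0881
```

```bash
python3 plan.py -1 534,318,95,94.8,12
```

```text
t 22.87 p [532.7236 321.9883  92.113 ] jaw 94.72 F [ 1.0544  0.7679 -1.0783] w 88.1 q [-37.  44.   3.  99.  -3.  37.  62.]
[-0.0029, -0.0009, -0.0041, -0.08, 0.02, -0.03, -1.0]
-- (534, 318, 95, 94.8, 12)
```

Request:
servo_tool(increments=[[[-0.002,0,-0.003,0,0,0,-1],[0,0,0,0,0,0,-1],[0,0,0,0,0,0,1],[0,0,0,0,0,0,1],[0,0,0,0,0,0,1],[0,0,0,0,0,0,1],[0,0,0,0,0,0,1],[0,0,0,0,0,0,1],[0,0,0,0,0,0,1]]])

```text
time: 23.62
tool_pos: [0.5342, 0.3177, 0.0961]
orientation: [[0.002, -0.997, -0.081], [0.0, -0.081, 0.997], [-1.0, -0.002, 0.0]]
contact_force: [-0.0, -1.3, -0.1]
grip_width: 0.0479
```

```bash
python3 - <<'E'
from fit import *
np.set_printoptions(precision=2,suppress=True)
p,v=fit(rect(.232,.048,.062),(534,318,4.9),{"side":eyes.capture("side")},("side",));print(p,v)
E
python3 plan.py 1 534,318,95,94.8,12
```

```text
[533.25 317.74   4.2 ] -125.55419921875
t 23.67 p [534.2055 317.7163  96.0283] jaw 94.65 F [-0.2626 -1.5922  1.5993] w 47.4 q [-37.  44.   3.  99.  -3.  37.  62.]
[0.001, 0.0002, 0.0003, -0.15, 0.0, 0.09, 1.0]
-- (534, 318, 95, 94.8, 12)
```

Request:
servo_tool(increments=[[[-0.005,0,0,0,0,0,1],[-0.012,0,0,0,0,0,1],[-0.02,0,0,0,0,0,1],[-0.022,0,0,0,0,0,1],[-0.016,0,-0.008,0.2,0,0,1],[-0.004,0,-0.02,0.3,0,0,1],[0,0,-0.03,0.3,0,0,1],[0,0,-0.034,0.3,0,0,1],[0,0,-0.036,0.3,0,0,1],[0,0,-0.036,0.3,0,0,1],[0,0,-0.036,0.3,0,0,1],[0,0,-0.036,0.3,0,0,1]]])

```text
time: 24.67
tool_pos: [0.5442, 0.0886, 0.1804]
orientation: [[-0.003, -0.998, -0.063], [0.009, -0.063, 0.998], [-1.0, 0.003, 0.009]]
contact_force: [0.2, -0.8, -6.5]
grip_width: 0.0476
```

```bash
python3 plan.py 1 535,-322,185,89.7,36|head -4
```

```text
t 24.67 p [544.2346  88.6411 180.3887] jaw 93.6 F [ 0.2079 -0.8339 -6.5481] w 47.6 q [-16.  31.   4. 109.  -4.  41.  83.]
[-0.0007, 0.0029, -0.0341, 0.33, 0.04, -0.02, 1.0]
[-0.0007, 0.0027, -0.0341, 0.33, 0.04, -0.02, 1.0]
[-0.0006, 0.0025, -0.0341, 0.33, 0.04, -0.02, 1.0]
```

Request:
servo_tool(increments=[[[-0.001,0.003,-0.035,0.33,0.04,0,1],[-0.001,0.003,-0.036,0.33,0.04,0,1],[-0.001,0.002,-0.036,0.33,0.04,0,1],[-0.001,0.002,-0.036,0.33,0.04,0,1],[-0.001,0.002,-0.036,0.33,0.04,0,1],[-0.001,0.002,-0.036,0.33,0.04,0,1],[-0.001,0.001,-0.036,0.33,0,0,1],[0,0,-0.036,0.33,0,0,1],[0,0,-0.034,0.33,0,0,1],[0,0,-0.024,0.33,0,0,1],[0,0,-0.012,0,0,0,1],[0,0,-0.004,0,0,0,1]]])

```text
time: 25.67
tool_pos: [0.5341, -0.2962, 0.1906]
orientation: [[-0.006, -1.0, 0.004], [0.004, 0.004, 1.0], [-1.0, 0.006, 0.004]]
contact_force: [-1.3, 0.2, -6.8]
grip_width: 0.0478
```

```bash
python3 plan.py 1 535,-322,120,89.7,16
```

```text
t 25.67 p [ 534.1385 -296.1915  190.644 ] jaw 89.78 F [-1.3155  0.1851 -6.7637] w 47.8 q [ 20.  35.   7.  99.  -5.  47. 119.]
[0.0141, -0.0003, -0.0052, 0.02, 0.05, -0.07, 1.0]
[0.0141, -0.0003, -0.0052, 0.02, 0.05, -0.07, 1.0]
[0.0141, -0.0002, -0.0052, 0.02, 0.05, -0.07, 1.0]
[0.0141, -0.0002, -0.0052, 0.02, 0.05, -0.07, 1.0]
[0.0141, -0.0002, -0.0052, 0.02, 0.05, -0.07, 1.0]
-- (535, -322, 120, 89.7, 16)
```

Request:
servo_tool(increments=[[[0.006,0,-0.01,0,0.1,-0.1,1],[0.012,0,-0.008,0,0.1,-0.1,1],[0.012,0,-0.003,0,0,-0.1,1],[0.012,0,0,0,0,0,1],[0.006,0,0,0,0,0,1],[0.001,0,0,0,0,0,1],[0,0,0,0,0,0,1]]])

```text
time: 26.25
tool_pos: [0.5346, -0.3097, 0.134]
orientation: [[-0.004, -1.0, -0.005], [0.009, -0.005, 1.0], [-1.0, 0.004, 0.009]]
contact_force: [-0.4, 0.7, -6.1]
grip_width: 0.0477
```

```bash
python3 - <<'E'
from h import *
im=eyes.capture("side");cv2.imwrite(f"pics/c3.png",cv2.resize(im[100:200,190:340],None,fx=4,fy=4,interpolation=cv2.INTER_CUBIC))
im=eyes.capture("top");cv2.imwrite(f"pics/c3t.png",cv2.resize(im[110:250,290:430],None,fx=4,fy=4,interpolation=cv2.INTER_CUBIC))
E
python3 plan.py 1 535,-322,110,89.7,16
```

```text
t 26.35 p [ 534.9107 -310.0337  134.813 ] jaw 90.28 F [-0.7584  0.735  -6.7096] w 47.6 q [ 22.  40.   6.  99.  -6.  41. 121.]
[0.0124, -0.0001, -0.0061, 0.29, 0.23, -0.09, 1.0]
[0.0124, -0.0001, -0.006, 0.29, 0.23, -0.09, 1.0]
-- (535, -322, 110, 89.7, 16)
```

View pics/c3.png

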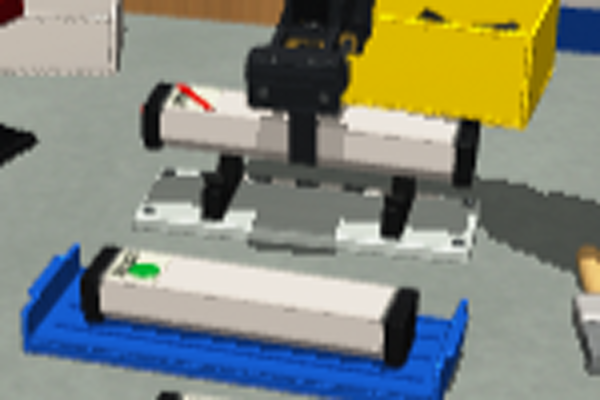

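View pics/c3t.png

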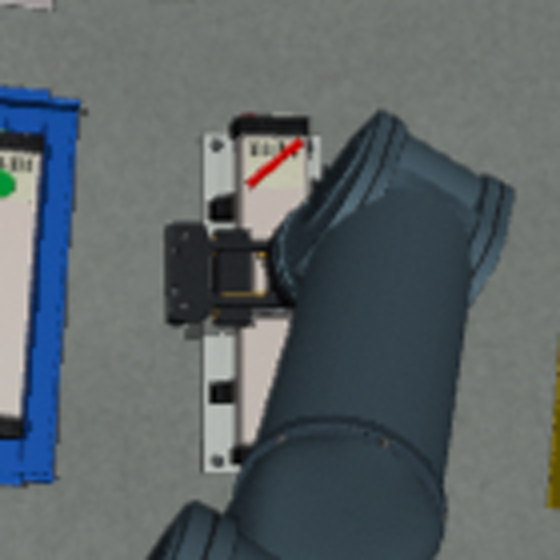

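Red is level above both saddles (295,125 in the side crop), about 12 mm off in y. Correcting before I lower it.

Request:
servo_tool(increments=[[[0,0,-0.006,0.3,0.25,-0.1,1],[0.003,0,-0.005,0.3,0.25,-0.1,1],[0.005,0,-0.001,0,0,0,1],[0.003,0,0,0,0,0,1],[0,0,0,0,0,0,1]]])

```text
time: 26.77
tool_pos: [0.5365, -0.3241, 0.1251]
orientation: [[0.005, -1.0, 0.006], [-0.004, 0.006, 1.0], [-1.0, -0.005, -0.004]]
contact_force: [0.8, 0.0, -7.0]
grip_width: 0.0476
```

```bash
python3 plan.py 1 535,-322,108,89.7,16
```

```text
t 26.77 p [ 536.5288 -324.0839  125.0713] jaw 89.63 F [ 0.756   0.0398 -6.9593] w 47.6 q [ 23.  41.   6.  98.  -6.  40. 121.]
[0.0085, 0.0008, 0.0011, -0.03, -0.12, 0.14, 1.0]
[0.0085, 0.0008, 0.0011, -0.03, -0.12, 0.14, 1.0]
-- (535, -322, 108, 89.7, 16)
```

Request:
servo_tool(increments=[[[0.005,0.001,0.002,0,-0.1,0.2,1],[0.006,0.001,0.001,0,-0.1,0.2,1],[0.004,0,0,0,0,0,1],[0.001,0,0,0,0,0,1],[0,0,0,0,0,0,1]]])

```text
time: 27.18
tool_pos: [0.5342, -0.3204, 0.1069]
orientation: [[-0.003, -1.0, 0.007], [0.0, 0.006, 1.0], [-1.0, 0.003, 0.0]]
contact_force: [0.5, 0.7, -6.9]
grip_width: 0.0475
```

```bash
python3 plan.py 1 535,-322,101,89.7,16
```

```text
t 27.18 p [ 534.1576 -320.4427  106.9096] jaw 89.63 F [ 0.4794  0.707  -6.8584] w 47.5 q [ 23.  43.   6.  99.  -6.  39. 121.]
[0.0059, -0.0009, -0.0016, -0.07, 0.03, -0.2, 1.0]
-- (535, -322, 101, 89.7, 16)
```

Request:
servo_tool(increments=[[[0.002,0,-0.001,0,0,-0.1,1],[0.002,0,-0.001,0,0,0,1],[0.001,0,0,0,0,0,1],[0.001,0,0,0,0,0,1]]])

```text
time: 27.52
tool_pos: [0.5347, -0.3222, 0.1011]
orientation: [[-0.001, -1.0, 0.006], [0.001, 0.006, 1.0], [-1.0, 0.001, 0.001]]
contact_force: [-3.7, 4.1, 8.5]
grip_width: 0.0477
```

Request:
servo_tool(increments=[[[0.001,0,0,0,0,0,1],[0,0,0,0,0,0,1],[0,0,0,0,0,0,1]]], squeeze=5)

```text
time: 27.77
tool_pos: [0.5349, -0.3221, 0.1008]
orientation: [[-0.0, -1.0, 0.006], [0.001, 0.006, 1.0], [-1.0, 0.0, 0.001]]
contact_force: [-0.2, 0.9, -4.1]
grip_width: 0.048
```

Request:
servo_tool(increments=[[[0,0,0,0,0,0,-1],[0,0,0,0,0,0,-1],[0,0,0,0,0,0,-1],[-0.005,0,0,0,0,0,-1],[-0.02,0,0,0,0,0,-1],[-0.03,0,0,0,0,0,-1],[-0.035,0,0,0,0,0,-1],[-0.02,0,0.012,0,0,0,-1],[0,0,0.026,0,0,0,-1],[0,0,0.036,0,0,0,-1],[0,0,0.036,0,0,0,-1],[0,0,0.036,0,0,0,-1]]], squeeze=40)

```text
time: 28.77
tool_pos: [0.5391, -0.1871, 0.2239]
orientation: [[0.017, -1.0, 0.024], [-0.015, 0.024, 1.0], [-1.0, -0.017, -0.015]]
contact_force: [1.5, 0.4, -0.5]
grip_width: 0.0882
```

```bash
python3 plan.py -1 498.5,162,170,88.1,36
```

```text
t 28.77 p [ 539.114  -187.079   223.9301] jaw 88.6 F [ 1.4565  0.361  -0.5097] w 88.2 q [  9.  28.   7. 105.  -4.  45. 106.]
[0.0048, 0.005, 0.0349, 0.05, -0.08, 0.1, -1.0]
[0.0049, 0.005, 0.0349, 0.05, -0.08, 0.1, -1.0]
[0.0049, 0.005, 0.0349, 0.05, -0.08, 0.1, -1.0]
[0.005, 0.0051, 0.0348, 0.05, -0.08, 0.1, -1.0]
[0.005, 0.0051, 0.0348, 0.05, -0.08, 0.1, -1.0]
[0.0051, 0.0051, 0.0348, 0.05, -0.08, 0.1, -1.0]
[0.0052, 0.0051, 0.0348, 0.05, -0.08, 0.1, -1.0]
[0.0052, 0.0052, 0.0348, 0.05, -0.08, 0.1, -1.0]
[0.0053, 0.0052, 0.0348, 0.05, -0.08, 0.1, -1.0]
[0.0053, 0.0052, 0.0348, 0.05, -0.08, 0.1, -1.0]
-- (498.5, 162, 170, 88.1, 36)
```

Before going on, I'll move part of the way and check the red section in the cradle.

Request:
servo_tool(increments=[[[0.004,0.005,0.035,0.05,-0.08,0.1,-1],[0.004,0.005,0.036,0.05,-0.08,0.1,-1],[0.004,0.005,0.036,0.05,-0.08,0.1,-1],[0.004,0.005,0.036,0.05,-0.08,0.1,-1],[0.004,0.005,0.036,0.05,-0.08,0.1,-1],[0.004,0.005,0.036,0.05,-0.08,0.1,-1],[0.004,0.005,0.036,0.05,-0.08,0.1,-1],[0.004,0.005,0.036,0.05,-0.08,0.1,-1],[0.004,0.005,0.024,0.05,-0.08,0.1,-1],[0.004,0.003,0.012,0,0,0,-1],[0,0,0.003,0,0,0,-1],[0,0,0,0,0,0,-1]]])

```text
time: 29.77
tool_pos: [0.5035, 0.1644, 0.1896]
orientation: [[0.025, -0.999, 0.023], [0.004, 0.023, 1.0], [-1.0, -0.025, 0.005]]
contact_force: [-0.3, -0.3, -0.3]
grip_width: 0.088
```

```bash
python3 - <<'E'
from fit import *
np.set_printoptions(precision=2,suppress=True)
ims={n:eyes.capture(n) for n in ("top","side")}
for n in ims: cv2.imwrite(f"pics/d1_{n}_full.png",ims[n])
e=rect(.232,.048,.0656)
A=cv2.resize(ims["top"][110:250,290:430],None,fx=4,fy=4,interpolation=cv2.INTER_CUBIC)
B=cv2.resize(ims["side"][110:310,130:340],None,fx=3,fy=3,interpolation=cv2.INTER_CUBIC)
for c in(("top",),("side",)):
    p,v=fit(e,(534,-322,0),ims,c);print(c,p,v)
    if c[0]=="top":draw(A,"top",e,p,4,np.array([290,110]))
p,v=fit(rect(.27,.094,.012),(535,-322,0),ims,("top",));print("cradle",p,v)
draw(A,"top",rect(.27,.094,.012),p,4,np.array([290,110]))
cv2.imwrite("pics/d1t.png",A);cv2.imwrite("pics/d1s.png",B)
E
python3 plan.py -1 498.5,162,83,88.1,36
```

```text
('top',) [ 535.73 -320.77    0.8 ] -143.5388946533203
('side',) [ 533.75 -322.44   -1.16] -132.4180908203125
cradle [ 541.05 -321.83    0.17] -130.0938720703125
t 29.87 p [503.7885 162.5629 189.5588] jaw 88.55 F [ 0.191   0.1327 -0.9875] w 88.1 q [-26.  28.   4. 113.  -2.  38.  68.]
[0.0355, 0.0026, -0.0004, 0.15, 0.08, 0.48, -1.0]
[0.0355, 0.0024, -0.0003, 0.15, 0.08, 0.48, -1.0]
[0.0355, 0.0021, -0.0003, 0.15, 0.08, 0.48, -1.0]
-- (498.5, 162, 83, 88.1, 36)
```

View pics/d1t.png

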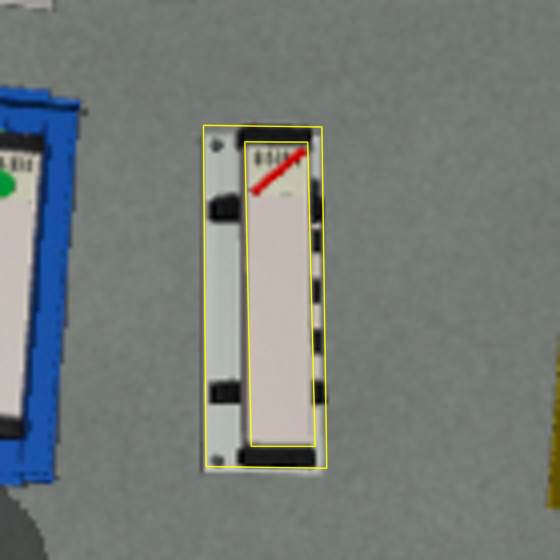

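View pics/d1s.png

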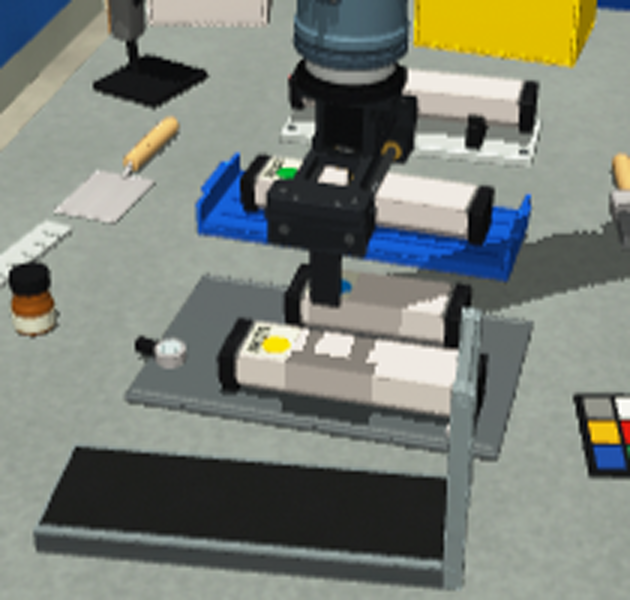

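Red is seated in both saddles and centred to within about 1 mm. The rack is now empty, so I'll fit its pose.

```bash
python3 - <<'E'
from fit import *
np.set_printoptions(precision=2,suppress=True)
ims={n:cv2.imread(f"pics/d1_{n}_full.png") for n in ("top","side")}
v=np.array
deck=[(v([-.134,-.042,.022]),v([.142,-.042,.022])),(v([.142,-.042,.022]),v([.142,.042,.022])),(v([.142,.042,.022]),v([-.134,.042,.022]))]
base=[(v([-.136,-.042,.022]),v([-.136,.042,.022]))]
stop=[(v([-.136,-.048,.165]),v([-.136,.048,.165])),(v([-.136,.048,.165]),v([-.136,.048,.03])),]
A=cv2.resize(ims["top"][110:250,110:250],None,fx=4,fy=4,interpolation=cv2.INTER_CUBIC)
B=cv2.resize(ims["side"][200:310,130:310],None,fx=4,fy=4,interpolation=cv2.INTER_CUBIC)
for nm,e in(("deck",deck),("deck+base",deck+base),("all",deck+base+stop)):
  for c in(("top",),("side",),("top","side")):
    p,s=fit(e,(534.2,318,4.7),ims,c);print(nm,c,p,s)
draw(A,"top",e,p,4,np.array([110,110]));draw(B,"side",e,p,4,np.array([130,200]))
cv2.imwrite("pics/d2t.png",A);cv2.imwrite("pics/d2s.png",B)
E
```

```text
deck ('top',) [534.32 316.39   4.37] -135.8157196044922
deck ('side',) [533.23 317.49   4.64] -146.2584686279297
deck ('top', 'side') [533.61 316.94   4.52] -281.10101318359375
deck+base ('top',) [534.01 316.46   4.39] -134.10226440429688
deck+base ('side',) [534.69 317.75   4.75] -142.58071899414062
deck+base ('top', 'side') [534.61 317.16   4.52] -275.94989013671875
all ('top',) [532.43 316.4    4.51] -131.89427185058594
all ('side',) [534.02 317.63   4.66] -139.99453735351562
all ('top', 'side') [533.89 316.95   4.6 ] -271.0265808105469
```

View pics/d2t.png

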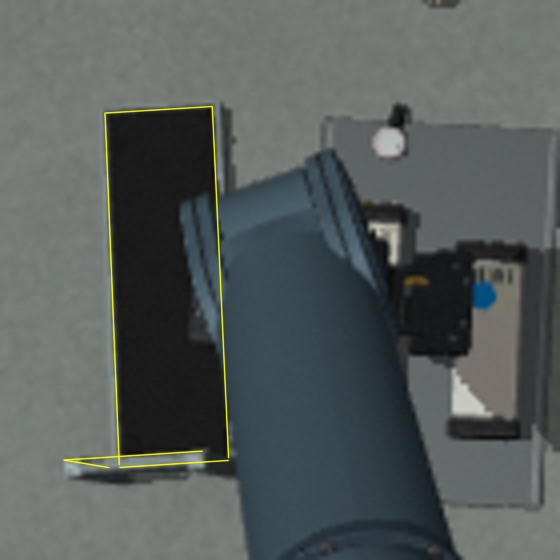

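View pics/d2s.png

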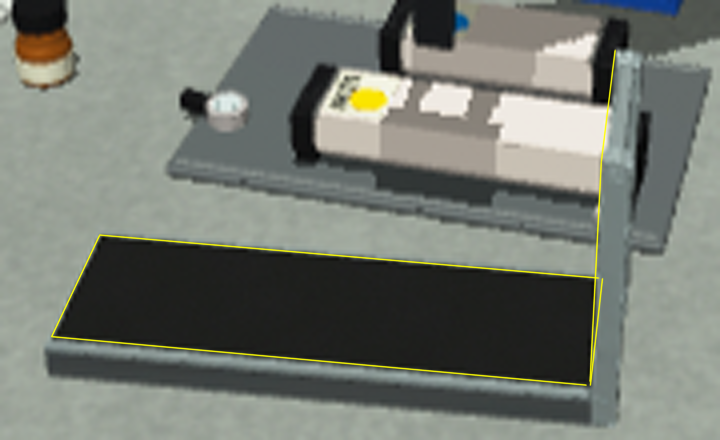

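Rack pose: (534.0, 317.1, 4.6°), and both cameras agree to 1 mm. Now picking yellow.

Request:
servo_tool(increments=[[[0.008,0.002,0,0.1,0,0.5,-1],[0.016,0.002,-0.001,0.1,0,0.5,-1],[0.02,0.001,-0.001,0.1,0,0.4,-1],[0.02,0,-0.001,0.1,0,0,-1],[0.018,0,-0.001,0,0,0,-1],[0.012,0,0,0,0,0,-1],[0.005,0,0,0,0,0,-1],[0,0,0,0,0,0,-1]]])

```text
time: 30.53
tool_pos: [0.5048, 0.1476, 0.0875]
orientation: [[0.006, -0.999, 0.052], [0.004, 0.052, 0.999], [-1.0, -0.006, 0.004]]
contact_force: [-0.2, 3.2, 3.1]
grip_width: 0.088
```

```bash
python3 plan.py -1 499,162,82,88,36
```

```text
t 30.53 p [504.8238 147.606   87.5085] jaw 87.03 F [-0.213   3.1566  3.1157] w 88.0 q [-23.  38.   3. 114.  -4.  28.  69.]
[0.0055, 0.0066, 0.0141, -0.97, 0.22, 0.36, -1.0]
-- (499, 162, 82, 88, 36)
```

The tool drifted 14 mm towards blue, and there is a light 3 N force. I'll back off in y first and then check blue.

Request:
servo_tool(increments=[[[-0.002,0.003,0.007,-0.4,0.1,0.2,-1],[0,0.002,0.006,-0.4,0.1,0.1,-1],[0,0,0,0,0,0,-1],[0,0,0,0,0,0,-1]]])

```text
time: 30.87
tool_pos: [0.5008, 0.1594, 0.0911]
orientation: [[0.001, -0.999, 0.04], [-0.002, 0.04, 0.999], [-1.0, -0.001, -0.002]]
contact_force: [-0.3, -1.2, 0.7]
grip_width: 0.0882
```

```bash
python3 plan.py -1 499,162,82,88,36; python3 - <<'E'
from fit import *
np.set_printoptions(precision=2,suppress=True)
ims={n:eyes.capture(n) for n in ("top","side")}
for t,L,p0 in(("blue",.122,(496,66,-1.5)),("yellow",.177,(499,162,-2))):
  for c in(("top",),("side",)):
    print(t,c,*fit(rect(L,.048,.048),p0,ims,c))
B=cv2.resize(ims["side"][180:300,150:310],None,fx=4,fy=4,interpolation=cv2.INTER_CUBIC)
cv2.imwrite("pics/d3s.png",B)
A=cv2.resize(ims["top"][110:250,160:300],None,fx=4,fy=4,interpolation=cv2.INTER_CUBIC)
cv2.imwrite("pics/d3t.png",A)
E
```

```text
t 30.87 p [500.8016 159.4035  91.1122] jaw 87.7 F [-0.3344 -1.2295  0.6748] w 88.2 q [-25.  38.   3. 114.  -4.  29.  68.]
[0.0091, 0.0019, 0.0025, -0.3, -0.09, 0.06, -1.0]
-- (499, 162, 82, 88, 36)
blue ('top',) [495.57  64.2   -2.35] -122.5160903930664
blue ('side',) [502.45  57.19 -10.65] -126.87910461425781
yellow ('top',) [502.93  94.42  26.37] -100.20272064208984
yellow ('side',) [483.62 161.04  -5.52] -129.97607421875
```

View pics/d3s.png

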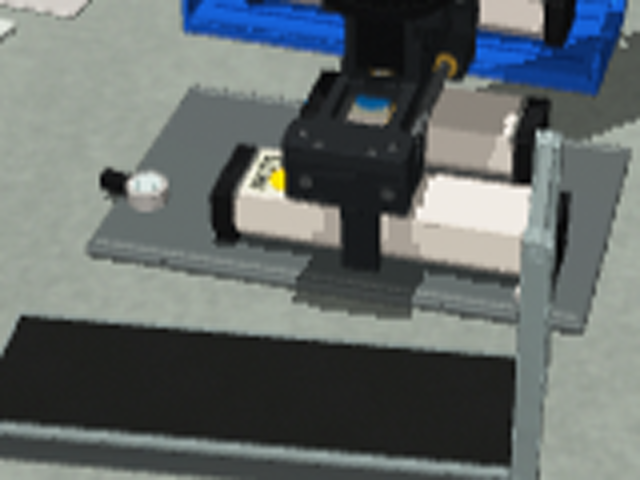

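View pics/d3t.png

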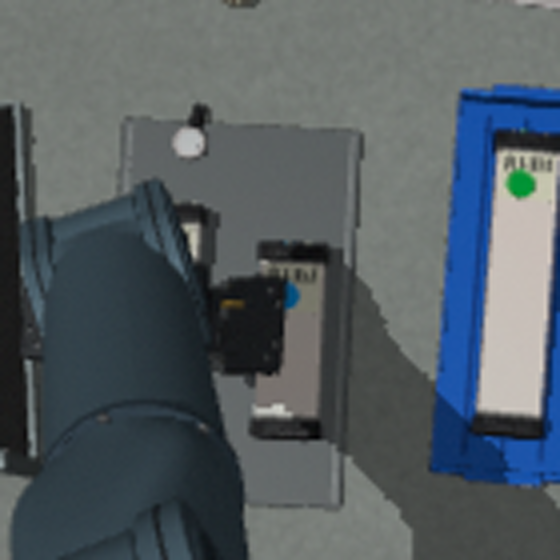

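Blue shifted by about 2 mm at most and still lies straight on the mat. The fingers are astride yellow (360,235). Finishing the descent and closing.

Request:
servo_tool(increments=[[[0.004,0.001,0.002,-0.2,0,0,-1],[0.004,0.001,0.001,-0.1,0,0,-1],[0.001,0,0,0,0,0,-1],[0,0,0,0,0,0,-1]]])

```text
time: 31.3
tool_pos: [0.4989, 0.1622, 0.0816]
orientation: [[0.002, -0.999, 0.035], [-0.002, 0.035, 0.999], [-1.0, -0.002, -0.002]]
contact_force: [-0.7, 0.3, -0.3]
grip_width: 0.0882
```

```bash
python3 plan.py -1 499,162,82,88,36
```

```text
t 31.3 p [498.9301 162.1964  81.5848] jaw 88.0 F [-0.7042  0.2929 -0.2914] w 88.2 q [-25.  39.   3. 114.  -3.  27.  68.]
[-0.0004, -0.0001, -0.0002, 0.0, -0.1, 0.1, -1.0]
-- (499, 162, 82, 88, 36)
```

Request:
servo_tool(increments=[[[0,0,0,0,0,0,1],[0,0,0,0,0,0,1],[0,0,0,0,0,0,1],[0,0,0,0,0,0,1],[0,0,0,0,0,0,1],[0,0,0,0,0,0,1],[-0.005,0,0,0,0,0,1],[-0.012,0,0,0,0,0,1],[-0.014,0,0,0,0,0,1],[-0.008,0,0,0,0,0,1],[0,0,0,0,0,0,1]]])

```text
time: 32.22
tool_pos: [0.497, 0.1611, 0.1224]
orientation: [[-0.003, -0.999, 0.035], [-0.004, 0.035, 0.999], [-1.0, 0.003, -0.004]]
contact_force: [0.4, -0.0, -4.4]
grip_width: 0.0474
```

```bash
python3 plan.py 1 506,315,130,94.6,26; python3 - <<'E'
from h import *
im=eyes.capture("side");B=cv2.resize(im[160:310,130:330],None,fx=4,fy=4,interpolation=cv2.INTER_CUBIC)
cv2.imwrite("pics/e1.png",B)
E
```

```text
t 32.22 p [496.9765 161.0946 122.4366] jaw 87.97 F [ 0.3601 -0.0189 -4.4356] w 47.4 q [-26.  34.   3. 114.  -3.  32.  68.]
[-0.0014, -0.0006, 0.0257, -1.11, -0.04, -0.03, 1.0]
[-0.0014, -0.0011, 0.0257, -1.11, -0.04, -0.03, 1.0]
[-0.0013, -0.0016, 0.0256, -1.11, -0.04, -0.03, 1.0]
[-0.0013, -0.0021, 0.0256, -1.11, -0.04, -0.03, 1.0]
[-0.0013, -0.0026, 0.0256, -1.11, -0.04, -0.03, 1.0]
[-0.0013, -0.0031, 0.0255, -1.11, -0.04, -0.03, 1.0]
-- (506, 315, 130, 94.6, 26)
```

View pics/e1.png

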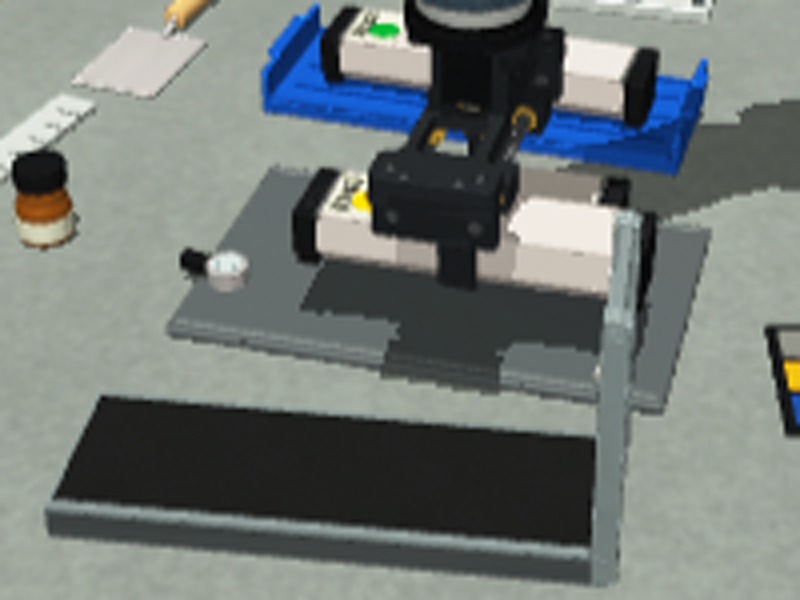

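Yellow is lifted level. I'll swing it across well forward of the stop, then lower it and bring it back.

Request:
servo_tool(increments=[[[-0.004,-0.01,0.004,-1,0,0,1],[-0.004,-0.011,0.012,-1,0,0,1],[-0.001,-0.01,0.022,-1.1,0,0,1],[0,-0.004,0.026,-1.1,0,0,1],[0,-0.001,0.026,-1.1,0,0,1],[0,-0.001,0.022,-1.1,0,0,1],[0,0,0.014,-0.3,0,0,1],[0,0,0.007,0,0,0,1],[0,0,0,0,0,0,1]]])

```text
time: 33.02
tool_pos: [0.5281, 0.2949, 0.1261]
orientation: [[-0.011, -0.997, -0.081], [-0.009, -0.081, 0.997], [-1.0, 0.011, -0.008]]
contact_force: [-0.2, 0.8, -4.3]
grip_width: 0.0473
```

```bash
python3 plan.py 1 520,316,110,94.6,20
```

```text
t 33.02 p [528.0946 294.9294 126.1461] jaw 94.66 F [-0.1681  0.7682 -4.3214] w 47.3 q [-35.  40.   2. 101.  -2.  40.  63.]
[0.008, 0.0031, 0.0109, 0.03, -0.24, -0.32, 1.0]
[0.008, 0.0031, 0.0109, 0.03, -0.24, -0.32, 1.0]
-- (520, 316, 110, 94.6, 20)
```

Request:
servo_tool(increments=[[[0.002,0.002,0.01,0,-0.25,-0.3,1],[0.005,0.002,0.009,0,-0.25,-0.3,1],[0.005,0.002,0.002,0,0,0,1],[0.002,0,0,0,0,0,1],[0,0,0,0,0,0,1]]])

```text
time: 33.43
tool_pos: [0.5192, 0.3121, 0.1095]
orientation: [[-0.002, -0.997, -0.076], [-0.003, -0.076, 0.997], [-1.0, 0.002, -0.003]]
contact_force: [-0.7, 0.0, -4.7]
grip_width: 0.0475
```

```bash
python3 plan.py 1 507,315.1,104,94.6,20;  python3 - <<'E'
from h import *
im=eyes.capture("side");B=cv2.resize(im[160:310,130:330],None,fx=4,fy=4,interpolation=cv2.INTER_CUBIC)
cv2.imwrite("pics/e2.png",B)
E
```

```text
t 33.43 p [519.1926 312.1205 109.5137] jaw 94.37 F [-0.7342  0.0229 -4.7372] w 47.5 q [-37.  41.   2. 101.  -2.  38.  61.]
[0.0055, 0.0119, 0.0039, -0.23, -0.18, -0.13, 1.0]
-- (507, 315.1, 104, 94.6, 20)
```

View pics/e2.png

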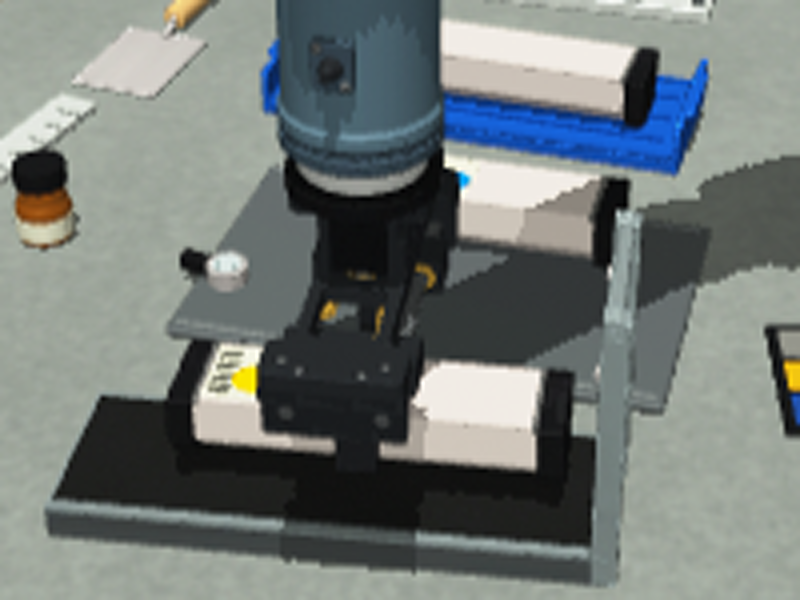

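Request:
servo_tool(increments=[[[0.002,0.004,0.003,-0.2,-0.2,-0.1,1],[0.003,0.005,0.001,0,0,0,1],[0.002,0.001,0,0,0,0,1],[0.001,0,0,0,0,0,1],[0,0,0,0,0,0,1]]])

```text
time: 33.9
tool_pos: [0.5085, 0.3134, 0.101]
orientation: [[-0.0, -0.997, -0.077], [-0.001, -0.077, 0.997], [-1.0, 0.0, -0.001]]
contact_force: [0.1, -0.4, -4.0]
grip_width: 0.0474
```

```bash
cat > e.py <<'E'
from fit import *
import sys
np.set_printoptions(precision=2,suppress=True)
L,lid,x,y=map(float,sys.argv[1:5])
im={"side":eyes.capture("side")}
for f in (rect(L-.028,.048,lid),rect(L-.028,.048,lid)[1:3]+rect(L-.028,.048,lid)[3:]):
    print(*fit(f,(x,y,4.6),im,("side",)))
p,s=fit(rect(L-.028,.048,lid),(x,y,4.6),im,("side",))
B=cv2.resize(im["side"][160:310,130:330],None,fx=4,fy=4,interpolation=cv2.INTER_CUBIC)
draw(B,"side",rect(L-.028,.048,lid),p,4,np.array([130,160]))
cv2.imwrite(sys.argv[5],B)
E
python3 plan.py 1 507,315.1,97,94.6,20; python3 e.py .205 .068 509 315 pics/e3.png
```

```text
t 33.9 p [508.4982 313.4216 101.0123] jaw 94.44 F [ 0.1299 -0.4312 -3.9765] w 47.4 q [-37.  42.   2. 103.  -2.  36.  60.]
[0.004, 0.0014, 0.0018, -0.16, -0.03, -0.02, 1.0]
-- (507, 315.1, 97, 94.6, 20)
[506.06 314.1    4.44] -120.47874450683594
[506.02 314.29   4.53] -131.41436767578125
```

View pics/e3.png

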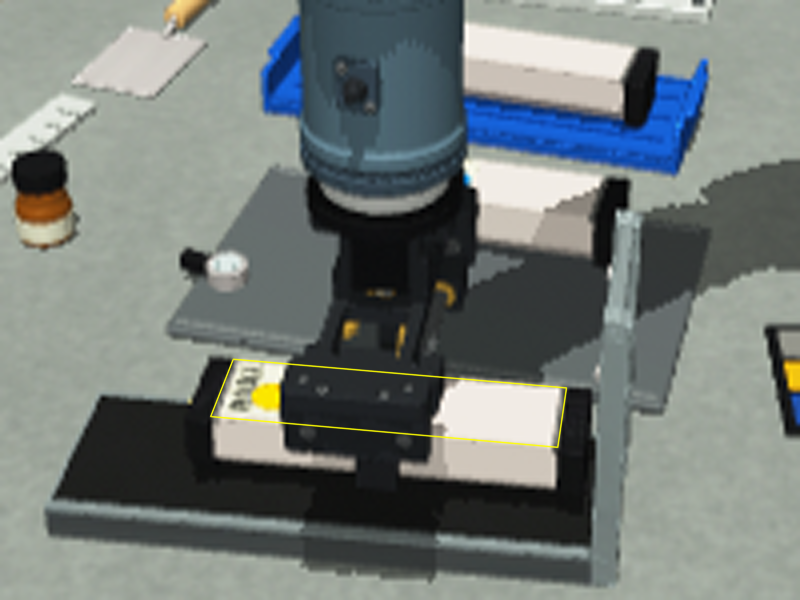

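The gap to the stop is about 5.5 mm and y is about 1.3 mm low. Nudging, then lowering gently.

Request:
servo_tool(increments=[[[0.001,0.001,0.0015,-0.15,0,0,1],[0.001,0,0,0,0,0,1],[0.001,0,0,0,0,0,1]]])

```text
time: 34.2
tool_pos: [0.5081, 0.315, 0.0984]
orientation: [[0.001, -0.997, -0.08], [-0.0, -0.08, 0.997], [-1.0, -0.001, -0.0]]
contact_force: [-0.6, 0.3, -4.9]
grip_width: 0.0474
```

```bash
python3 plan.py 1 507,315,97,94.6,20; python3 e.py .205 .064 507 315 pics/e4.png
```

```text
t 34.2 p [508.1127 315.0359  98.4   ] jaw 94.58 F [-0.5594  0.3397 -4.8835] w 47.4 q [-38.  42.   2. 103.  -2.  36.  60.]
[0.0014, 0.0011, 0.0001, -0.02, -0.01, 0.06, 1.0]
-- (507, 315, 97, 94.6, 20)
[506.19 313.91   4.62] -120.48854064941406
[506.12 314.26   4.91] -131.4296417236328
```

Request:
servo_tool(increments=[[[0.001,0.0015,0.0005,0,0,0,1],[0.001,0,0,0,0,0,1],[0.001,0,0,0,0,0,1]]])

```text
time: 34.5
tool_pos: [0.5065, 0.3156, 0.096]
orientation: [[0.001, -0.997, -0.08], [-0.0, -0.08, 0.997], [-1.0, -0.001, -0.0]]
contact_force: [-5.2, -2.7, 16.7]
grip_width: 0.0478
```

Contact. Checking the position before I release.

```bash
python3 e.py .205 .062 506 315 pics/e5.png; python3 plan.py 1 507,315,97,94.6,20
```

```text
[504.33 315.4    4.56] -120.50459289550781
[504.31 315.67   4.9 ] -131.22715759277344
t 34.55 p [506.5117 315.6202  96.0581] jaw 94.58 F [-3.605  -2.2421  5.3054] w 47.7 q [-38.  42.   2. 103.  -2.  35.  60.]
[-0.0009, -0.0004, -0.0007, -0.02, -0.01, 0.04, 1.0]
-- (507, 315, 97, 94.6, 20)
```

View pics/e5.png

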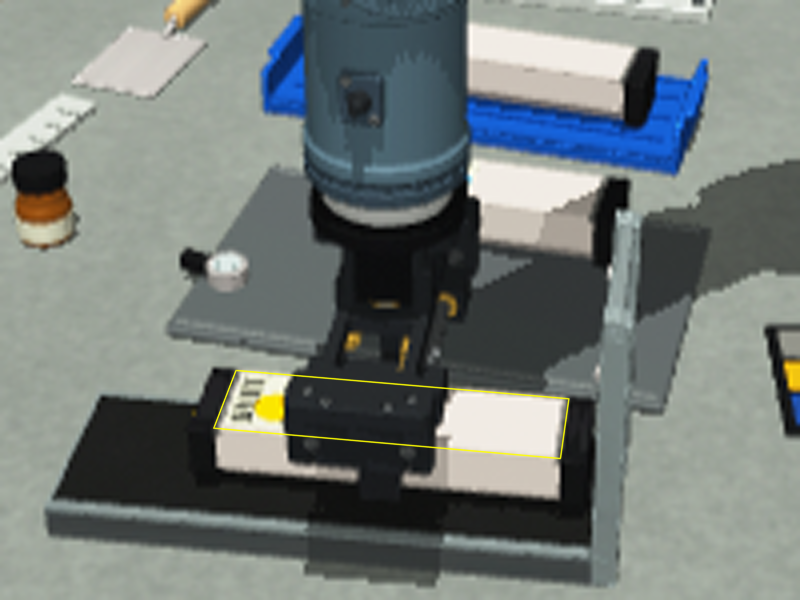

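The gap to the stop is about 4 mm, and yellow is centred and aligned to within about 0.3°. Releasing, then going to blue.

Request:
servo_tool(increments=[[[0,0,0,0,0,0,-1],[0,0,0,0,0,0,-1],[0,0,0,0,0,0,-1],[-0.005,0,0,0,0,0,-1],[-0.02,0,0,0,0,0,-1],[-0.03,0,0,0,0,0,-1],[-0.025,0,-0.01,0,0,0,-1],[-0.008,0,-0.026,1,0,0,-1],[0,0,-0.034,1.2,0,0,-1],[0,0,-0.034,1.2,0,0,-1],[0,0,-0.034,1.2,0,0,-1],[0,0,-0.034,1.2,0,0,-1]]])

```text
time: 35.55
tool_pos: [0.5165, 0.1504, 0.1931]
orientation: [[0.012, -1.0, 0.009], [0.012, 0.01, 1.0], [-1.0, -0.012, 0.012]]
contact_force: [0.4, 0.8, 0.6]
grip_width: 0.0883
```

```bash
python3 plan.py -1 497,65,150,88.3,34
```

```text
t 35.55 p [516.5288 150.44   193.0745] jaw 89.46 F [0.3779 0.7643 0.6108] w 88.3 q [-24.  28.   4. 111.  -3.  40.  72.]
[0.0139, 0.0064, -0.0287, 0.39, 0.24, 0.23, -1.0]
[0.0141, 0.0062, -0.0287, 0.39, 0.24, 0.23, -1.0]
[0.0142, 0.0059, -0.0287, 0.39, 0.24, 0.23, -1.0]
-- (497, 65, 150, 88.3, 34)
```

Request:
servo_tool(increments=[[[0.008,0.006,-0.028,0.4,0.25,0.2,-1],[0.01,0.006,-0.022,0.4,0.25,0.2,-1],[0.008,0.005,-0.012,0.3,0.2,0.2,-1],[0.004,0,-0.004,0,0,0,-1],[0,0,0,0,0,0,-1]]])

```text
time: 35.97
tool_pos: [0.4999, 0.0737, 0.1642]
orientation: [[0.007, -0.999, 0.043], [-0.002, 0.043, 0.999], [-1.0, -0.007, -0.002]]
contact_force: [-0.3, 0.4, 0.4]
grip_width: 0.0884
```

```bash
python3 plan.py -1 496,65,100,88.3,34;python3 - <<'E'
from fit import *
np.set_printoptions(precision=2,suppress=True)
ims={n:eyes.capture(n) for n in ("top","side")}
for c in(("top",),("side",)):
    print("blue",c,*fit(rect(.122,.048,.048),(495,65,-1.5),ims,c))
    print("blueFull",c,*fit(rect(.122,.048,.048)+rect(.15,.054,.048),(495,65,-1.5),ims,c))
    print("yellow",c,*fit(rect(.177,.048,.062),(505,315,4.6),ims,c))
B=cv2.resize(ims["side"][150:310,130:330],None,fx=4,fy=4,interpolation=cv2.INTER_CUBIC)
cv2.imwrite("pics/e6s.png",B)
A=cv2.resize(ims["top"][110:250,110:250],None,fx=4,fy=4,interpolation=cv2.INTER_CUBIC)
cv2.imwrite("pics/e6t.png",A)
E
```

```text
t 35.97 p [499.8566  73.6623 164.2251] jaw 87.55 F [-0.2672  0.4145  0.4032] w 88.4 q [-17.  29.   5. 116.  -4.  35.  77.]
[0.0321, 0.002, -0.0043, -0.37, -0.06, 0.21, -1.0]
[0.0321, 0.0019, -0.0044, -0.37, -0.06, 0.21, -1.0]
-- (496, 65, 100, 88.3, 34)
blue ('top',) [531.31  10.05  16.28] -94.98210144042969
blueFull ('top',) [531.56   9.6   15.35] -83.0732421875
yellow ('top',) [490.55 313.2    4.06] -144.04612731933594
blue ('side',) [495.4  63.2  -2.5] -144.39120483398438
blueFull ('side',) [494.26  62.55  -1.96] -141.11976623535156
yellow ('side',) [504.28 315.33   4.35] -143.99365234375
```

View pics/e6s.png

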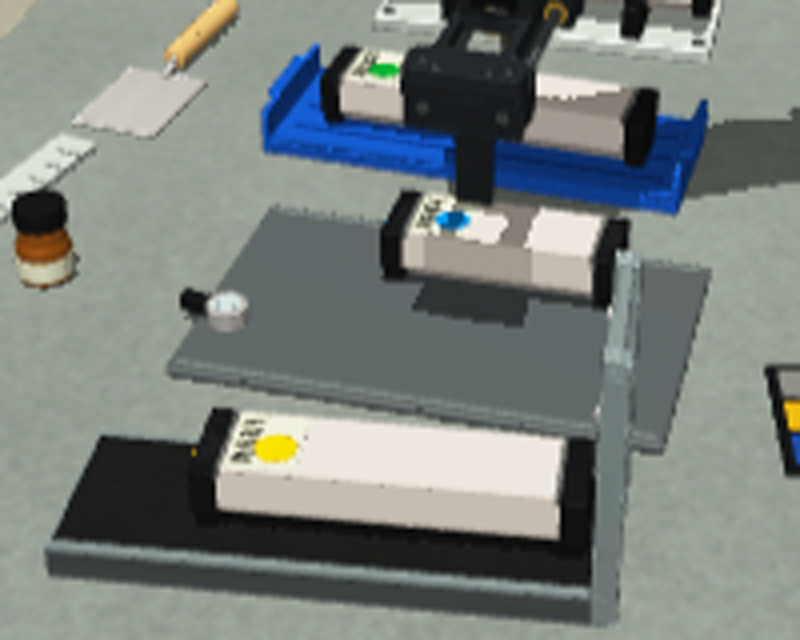

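View pics/e6t.png

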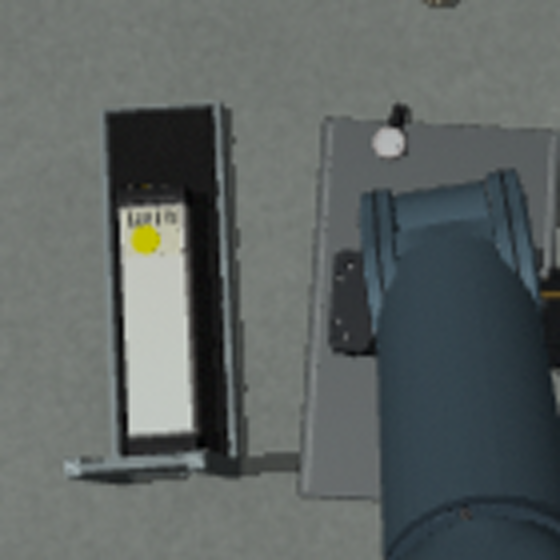

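Yellow sits straight and centred on the deck (side crop 400,470), just off the stop. Blue is at about (495.5, 64). Picking blue now.

Request:
servo_tool(increments=[[[0.006,0.002,-0.005,0,0,0.2,-1],[0.01,0.001,-0.004,0,0,0.2,-1],[0.012,0.001,0,0,0,0,-1],[0.008,0,0,0,0,0,-1],[0.001,0,0,0,0,0,-1],[0,0,0,0,0,0,-1]]])

```text
time: 36.57
tool_pos: [0.4977, 0.0724, 0.1251]
orientation: [[0.003, -1.0, 0.03], [0.003, 0.03, 1.0], [-1.0, -0.003, 0.003]]
contact_force: [0.0, -1.0, 0.7]
grip_width: 0.0884
```

```bash
python3 plan.py -1 495.5,64,82,87.8,14
```

```text
t 36.57 p [497.7463  72.4199 125.0856] jaw 88.27 F [ 0.0206 -0.9713  0.7168] w 88.4 q [-16.  33.   4. 117.  -4.  30.  79.]
[0.0108, 0.0005, -0.0022, 0.12, 0.04, 0.05, -1.0]
[0.0108, 0.0005, -0.0021, 0.12, 0.04, 0.05, -1.0]
[0.0108, 0.0005, -0.0021, 0.12, 0.04, 0.05, -1.0]
[0.0108, 0.0005, -0.0021, 0.12, 0.04, 0.05, -1.0]
-- (495.5, 64, 82, 87.8, 14)
```

Request:
servo_tool(increments=[[[0,0.001,-0.005,0.2,0.1,0.1,-1],[0.003,0.001,-0.004,0.2,0,0.1,-1],[0.01,0,-0.001,0,0,0,-1],[0.012,0,0,0,0,0,-1],[0.009,0,0,0,0,0,-1],[0.004,0,0,0,0,0,-1],[0.001,0,0,0,0,0,-1],[0,0,0,0,0,0,-1]]])

```text
time: 37.23
tool_pos: [0.4962, 0.0612, 0.0834]
orientation: [[0.002, -0.999, 0.038], [0.001, 0.038, 0.999], [-1.0, -0.002, 0.001]]
contact_force: [-0.2, -0.5, -0.2]
grip_width: 0.0881
```

```bash
python3 plan.py -1 495.5,64,82,87.8,14; python3 - <<'E'
from fit import *
np.set_printoptions(precision=2,suppress=True)
ims={"side":eyes.capture("side")}
print(*fit(rect(.122,.048,.048),(495,65,-1.5),ims,("side",)))
E
```

```text
t 37.23 p [496.1959  61.1523  83.4198] jaw 87.8 F [-0.2309 -0.528  -0.1576] w 88.1 q [-15.  37.   3. 117.  -5.  25.  80.]
[0.0014, 0.0008, 0.0028, 0.0, 0.08, 0.09, -1.0]
-- (495.5, 64, 82, 87.8, 14)
[494.67  79.99  22.4 ] -120.2582778930664
```

Request:
servo_tool(increments=[[[0.001,0.001,0.0025,0,0,0,-1],[0,0,0,0,0,0,-1],[0,0,0,0,0,0,1],[0,0,0,0,0,0,1],[0,0,0,0,0,0,1],[0,0,0,0,0,0,1],[0,0,0,0,0,0,1],[0,0,0,0,0,0,1],[0,0,0,0,0,0,1]]])

```text
time: 38.03
tool_pos: [0.4965, 0.0645, 0.0842]
orientation: [[0.005, -0.999, 0.038], [0.002, 0.038, 0.999], [-1.0, -0.005, 0.002]]
contact_force: [0.4, 0.1, -0.5]
grip_width: 0.0476
```

```bash
python3 plan.py 1 515,300,190,94.6,30
```

```text
t 38.03 p [496.45    64.5063  84.2409] jaw 87.84 F [ 0.377   0.1322 -0.4535] w 47.6 q [-15.  37.   3. 117.  -5.  25.  80.]
[-0.0117, -0.0011, 0.0263, -0.75, 0.01, 0.03, 1.0]
[-0.0117, -0.0015, 0.0262, -0.75, 0.01, 0.03, 1.0]
[-0.0117, -0.0018, 0.0262, -0.75, 0.01, 0.03, 1.0]
[-0.0117, -0.0021, 0.0262, -0.75, 0.01, 0.03, 1.0]
[-0.0117, -0.0025, 0.0261, -0.75, 0.01, 0.03, 1.0]
[-0.0117, -0.0028, 0.0261, -0.75, 0.01, 0.03, 1.0]
[-0.0117, -0.0032, 0.0261, -0.75, 0.01, 0.03, 1.0]
[-0.0117, -0.0035, 0.026, -0.75, 0.01, 0.03, 1.0]
[-0.0117, -0.0038, 0.026, -0.75, 0.01, 0.03, 1.0]
-- (515, 300, 190, 94.6, 30)
```

Request:
servo_tool(increments=[[[-0.006,0,0,0,0,0,1],[-0.015,0,0,0,0,0,1],[-0.024,0,0,0,0,0,1],[-0.024,-0.001,0.008,-0.5,0,0,1],[-0.016,-0.002,0.02,-0.8,0,0,1],[-0.006,-0.002,0.028,-0.8,0,0,1],[0,-0.002,0.032,-0.8,0,0,1],[0,-0.002,0.032,-0.8,0,0,1],[0,-0.002,0.032,-0.8,0,0,1],[0,-0.002,0.032,-0.8,0,0,1],[0,-0.001,0.022,-0.8,0,0,1],[0,0,0.01,-0.4,0,0,1]]])

```text
time: 39.03
tool_pos: [0.504, 0.2828, 0.1804]
orientation: [[-0.003, -0.998, -0.069], [-0.002, -0.069, 0.998], [-1.0, 0.004, -0.001]]
contact_force: [-0.1, 0.2, -3.2]
grip_width: 0.048
```

```bash
python3 plan.py 1 500,313,170,94.6,20
```

```text
t 39.03 p [504.0304 282.7964 180.3804] jaw 93.94 F [-0.1189  0.1867 -3.1623] w 48.0 q [-36.  33.   3. 104.  -2.  43.  62.]
[0.0052, 0.001, 0.0152, -0.33, -0.04, -0.1, 1.0]
[0.0052, 0.0009, 0.0152, -0.33, -0.04, -0.1, 1.0]
-- (500, 313, 170, 94.6, 20)
```

Request:
servo_tool(increments=[[[0.002,0.001,0.012,-0.3,0,-0.1,1],[0.006,0.001,0.008,-0.3,0,-0.1,1],[0.007,0.001,0.002,0,0,0,1],[0.005,0.001,0,0,0,0,1],[0,0,0,0,0,0,1]]])

```text
time: 39.45
tool_pos: [0.4964, 0.3044, 0.1576]
orientation: [[-0.002, -0.997, -0.08], [-0.004, -0.08, 0.997], [-1.0, 0.003, -0.004]]
contact_force: [-0.2, -0.8, -3.6]
grip_width: 0.0474
```

```bash
python3 plan.py 1 482,313,146,94.6,20; python3 e.py .15 .118 495 312 pics/g1.png
```

```text
t 39.45 p [496.429  304.3594 157.5606] jaw 94.61 F [-0.1791 -0.8064 -3.6228] w 47.4 q [-38.  35.   3. 104.  -2.  41.  60.]
[0.0058, 0.0068, 0.0049, 0.0, -0.12, -0.07, 1.0]
[0.0058, 0.0068, 0.0049, 0.0, -0.12, -0.07, 1.0]
-- (482, 313, 146, 94.6, 20)
[495.04 306.66  12.76] -123.8226089477539
[494.67 309.    13.49] -133.68035888671875
```

View pics/g1.png

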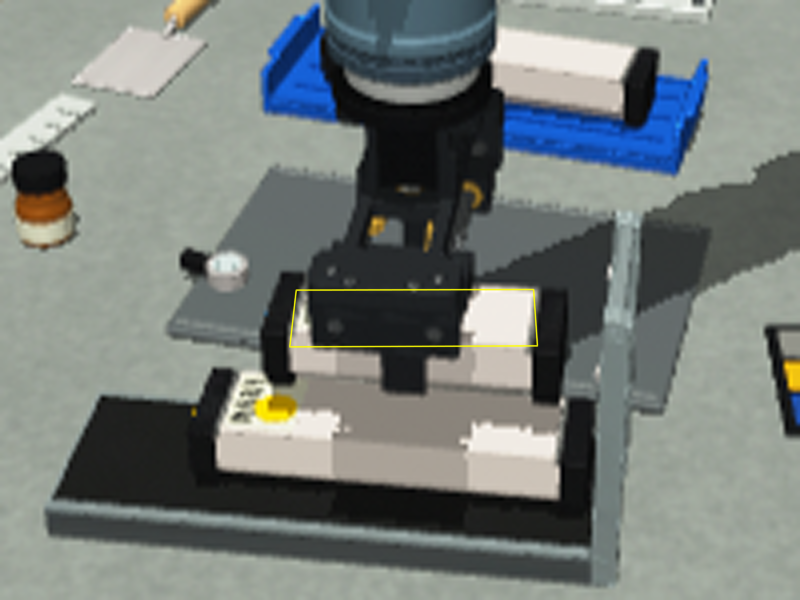

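Request:
servo_tool(increments=[[[0.001,0.004,0.005,0,-0.1,0,1],[0.003,0.005,0.003,0,-0.1,0,1],[0.003,0.003,0,0,0,0,1],[0.001,0,0,0,0,0,1],[0,0,0,0,0,0,1]]])

```text
time: 39.92
tool_pos: [0.4838, 0.308, 0.1492]
orientation: [[-0.002, -0.997, -0.075], [-0.003, -0.074, 0.997], [-1.0, 0.002, -0.002]]
contact_force: [-0.7, -0.1, -2.4]
grip_width: 0.0475
```

```bash
python3 plan.py 1 479,313,140,94.6,20; python3 e.py .15 .111 483 312 pics/g2.png
```

```text
t 39.92 p [483.8139 308.0227 149.1851] jaw 94.27 F [-0.6834 -0.0694 -2.4122] w 47.5 q [-39.  35.   3. 106.  -2.  39.  59.]
[0.0092, 0.0044, 0.0053, -0.33, -0.14, -0.14, 1.0]
-- (479, 313, 140, 94.6, 20)
[481.49 313.12  13.35] -121.81129455566406
[481.72 313.96  12.39] -131.7262725830078
```

View pics/g2.png

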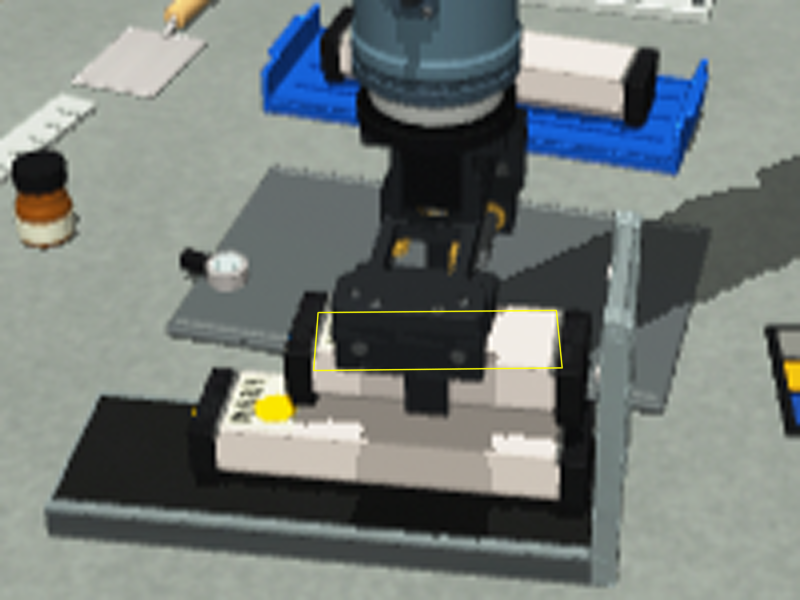

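Request:
servo_tool(increments=[[[0,0.0015,0.003,-0.2,-0.1,-0.1,1],[0.002,0.001,0.002,-0.1,-0.1,0,1],[0.002,0,0,0,0,0,1],[0,0,0,0,0,0,1]]])

```text
time: 40.3
tool_pos: [0.4813, 0.3134, 0.1455]
orientation: [[0.001, -0.997, -0.08], [0.002, -0.08, 0.997], [-1.0, -0.001, 0.002]]
contact_force: [0.4, -0.6, -3.0]
grip_width: 0.0475
```

```bash
python3 plan.py 1 480,312.9,140,94.6,20; python3 - <<'E'
import re
s=open('e.py').read()
s=s.replace("E\n","")
E
python3 e.py .15 .108 480 312 pics/g3.png
```

```text
t 40.3 p [481.3157 313.448  145.4722] jaw 94.59 F [ 0.4185 -0.6373 -3.01  ] w 47.5 q [-39.  36.   2. 106.  -2.  38.  59.]
[0.0055, 0.0014, -0.0005, -0.01, 0.12, 0.04, 1.0]
-- (480, 312.9, 140, 94.6, 20)
[479.08 320.2   13.91] -123.17720794677734
[476.78 334.14  -4.47] -128.61146545410156
```

View pics/g3.png

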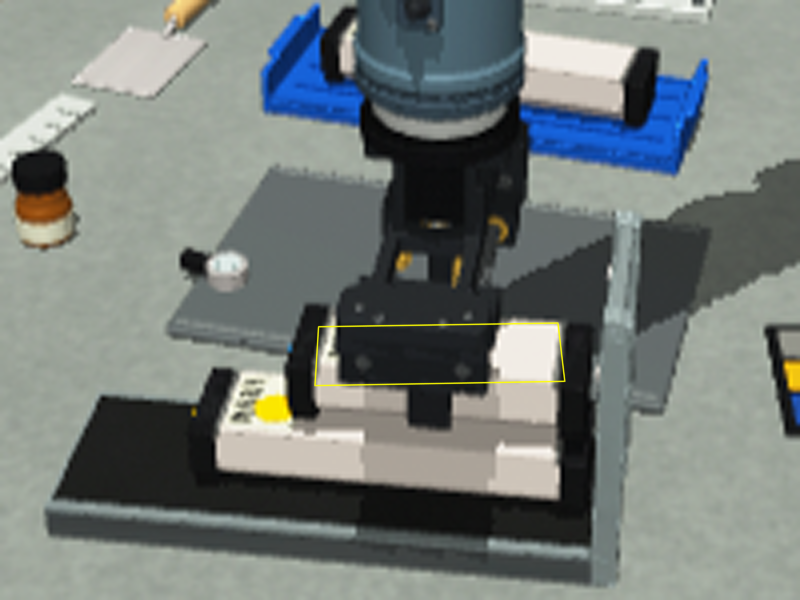

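Request:
servo_tool(increments=[[[0.002,0.0015,-0.0005,0,0.1,0,1],[0.0015,0,0,0,0,0,1],[0.001,0,0,0,0,0,1]]])

```text
time: 40.6
tool_pos: [0.4801, 0.3129, 0.1409]
orientation: [[0.001, -0.997, -0.08], [0.001, -0.08, 0.997], [-1.0, -0.001, 0.001]]
contact_force: [-0.4, -1.3, -2.0]
grip_width: 0.0477
```

```bash
python3 plan.py 1 480,312.9,140,94.6,20
```

```text
t 40.6 p [480.0929 312.8881 140.9235] jaw 94.57 F [-0.3609 -1.2721 -2.0434] w 47.7 q [-39.  36.   2. 106.  -2.  38.  59.]
[0.0009, 0.0001, 0.0, -0.03, 0.03, 0.08, 1.0]
-- (480, 312.9, 140, 94.6, 20)
```

Request:
servo_tool(increments=[[[0.001,0,0,0,0,0,1],[0.001,0,0,0,0,0,1]]])

```text
time: 40.77
tool_pos: [0.4801, 0.3127, 0.1386]
orientation: [[0.001, -0.997, -0.08], [0.0, -0.08, 0.997], [-1.0, -0.001, 0.0]]
contact_force: [0.8, 0.8, -2.9]
grip_width: 0.0477
```

Request:
servo_tool(increments=[[[0.001,0,0,0,0,0,1],[0.001,0,0,0,0,0,1]]])

```text
time: 40.93
tool_pos: [0.4801, 0.3128, 0.1382]
orientation: [[0.001, -0.997, -0.079], [0.0, -0.079, 0.997], [-1.0, -0.001, 0.0]]
contact_force: [-4.8, -3.3, 13.6]
grip_width: 0.0478
```

Contact. Checking before I release.

```bash
python3 e.py .15 .102 478 312 pics/g4.png; python3 plan.py 1 480,312.9,140,94.6,20
```

```text
[477.61 321.95  14.33] -121.82344818115234
[471.96 359.     5.21] -133.9364776611328
t 40.98 p [480.1468 312.7795 138.2394] jaw 94.56 F [-2.7983 -2.5642  8.765 ] w 47.8 q [-39.  36.   2. 106.  -2.  38.  59.]
[-0.0018, 0.0001, 0.0001, -0.04, 0.02, 0.04, 1.0]
-- (480, 312.9, 140, 94.6, 20)
```

View pics/g4.png

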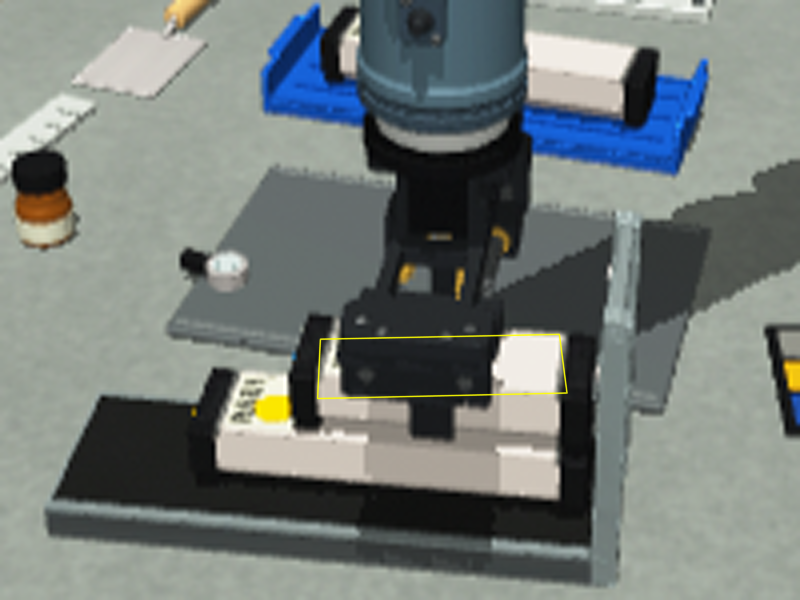

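Blue's end lines up with yellow's, with a gap of about 4 to 5 mm. Releasing and retreating.

Request:
servo_tool(increments=[[[0,0,0,0,0,0,-1],[0,0,0,0,0,0,-1],[0,0,0,0,0,0,-1],[-0.005,0,0,0,0,0,-1],[-0.015,0,0,0,0,0,-1],[-0.025,0,0,0,0,0,-1],[-0.03,0,0,0,0,0,-1],[-0.025,0,-0.01,0,0,0,-1],[-0.01,0,-0.026,0,0,0,-1],[0,0,-0.034,0,0,0,-1],[0,0,-0.034,0,0,0,-1],[0,0,-0.034,0,0,0,-1]]])

```text
time: 41.98
tool_pos: [0.4922, 0.1815, 0.2573]
orientation: [[0.008, -0.995, -0.095], [0.009, -0.094, 0.995], [-1.0, -0.009, 0.009]]
contact_force: [1.3, -0.9, 1.5]
grip_width: 0.0884
```

Request:
servo_tool(increments=[[[0,0,-0.034,0,0,0,-1],[0,0,-0.034,0,0,0,-1],[0,0,-0.024,0,0,0,-1],[0,0,-0.012,0,0,0,-1],[0,0,0,0,0,0,-1],[0,0,0,0,0,0,-1]]])

```text
time: 42.48
tool_pos: [0.5032, 0.0642, 0.2598]
orientation: [[0.013, -0.997, -0.082], [0.008, -0.082, 0.997], [-1.0, -0.014, 0.006]]
contact_force: [1.0, 0.7, -0.3]
grip_width: 0.0882
```

```bash
python3 - <<'E'
from fit import *
np.set_printoptions(precision=2,suppress=True)
print(bot.sense()["time"],bot.sense()["tool_pos"],bot.sense()["contact_force"])
ims={n:eyes.capture(n) for n in ("top","side")}
B=cv2.resize(ims["side"][100:310,120:340],None,fx=3,fy=2.8,interpolation=cv2.INTER_CUBIC)
A=cv2.resize(ims["top"][90:250,110:390],None,fx=2.8,fy=2.8,interpolation=cv2.INTER_CUBIC)
cv2.imwrite("pics/z_s.png",B);cv2.imwrite("pics/z_t.png",A)
for t,e,p0 in(("blue",rect(.122,.048,.102),(478,312.7,4.6)),("red",rect(.232,.048,.0656),(535,-321.5,-.2)),("green",rect(.207,.048,.052),(542,-110,-4)),
 ("yellowNear",[(np.array([.0885,.024,.04+.022]),np.array([.0885,-.024,.062])),(np.array([-.0885,.024,.048]),np.array([-.0885,.024,.040])),(np.array([-.0885,.024,.036]),np.array([.0885,.024,.036]))],(504.5,315.3,4.6))):
  for c in(("top",),("side",)): print(t,c,*fit(e,p0,ims,c))
for t,z in(("loupe",.008),("jar",0)):
  for n in("top","side"):
    for r in eyes.pinpoint(t,n)[:2]: print(t,n,round(r["score"],2),r["pixel"],back(n,r["pixel"],z)[0,:2])
E
```

```text
42.4833 [0.5  0.06 0.26] [ 1.    0.7  -0.25]
blue ('top',) [461.56 310.91   5.32] -143.66598510742188
blue ('side',) [478.32 312.54   5.16] -143.34140014648438
red ('top',) [ 535.74 -320.89    0.81] -143.34861755371094
red ('side',) [ 517.75 -220.46   -0.48] -138.1177520751953
green ('top',) [ 542.98 -109.69   -4.22] -145.94528198242188
green ('side',) [ 542.54 -110.88   -4.64] -136.98004150390625
yellowNear ('top',) [482.59 327.66   4.82] -143.30267333984375
yellowNear ('side',) [503.51 316.04   4.3 ] -147.96226501464844
loupe top 0.48 [209.2, 146.7] [0.65 0.14]
loupe side 0.57 [184.7, 228.2] [0.66 0.14]
loupe side 0.48 [267.9, 145.2] [ 0.54 -0.38]
jar side 0.73 [140.2, 220.0] [0.78 0.12]
jar side 0.69 [254.9, 182.5] [ 0.54 -0.13]
```

View pics/z_s.png

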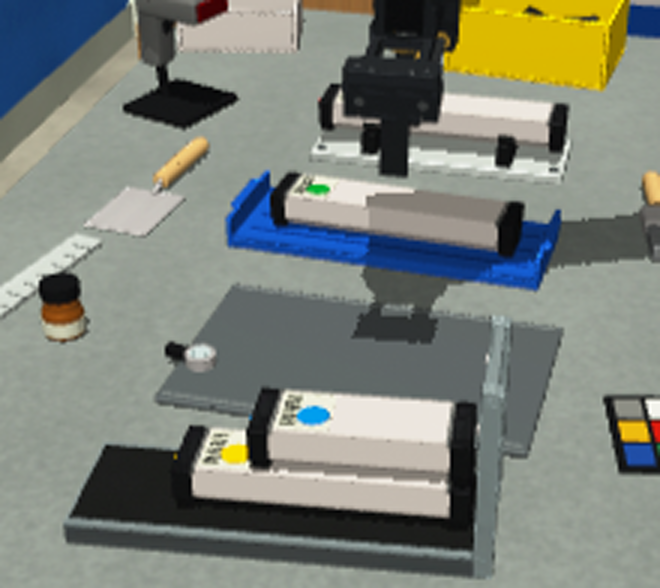

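View pics/z_t.png

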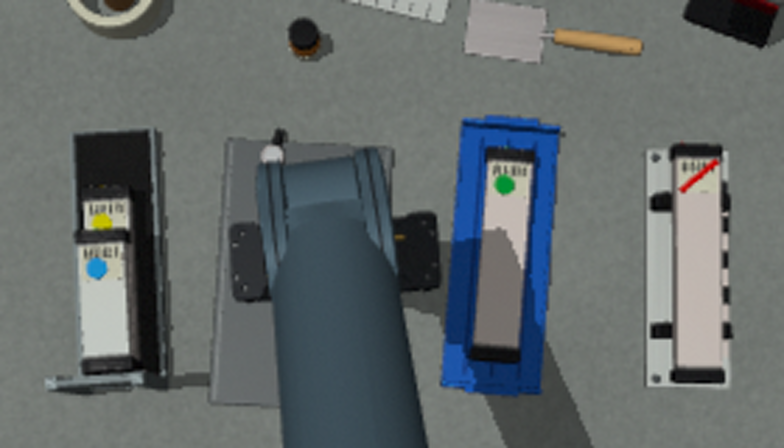

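The final pictures show everything in place:
- **Rack:** blue on yellow, against the stop with a small gap, at (100,275) in the top crop.
- **Tray:** green centred at (503,255).
- **Cradle:** red seated in both saddles at (698,265).
- **Bystanders:** the loupe (272,153) and the jar (303,38) have not moved.

```bash
python3 -c "
from plant import bot;print(bot.sign_off())"
```

```text
the job is handed in; nothing more can be done
None
```

The job is done and handed in at about 43 s of the 131 s allowed, with every step in the order asked. The sections were carried level and lowered at about 1 mm per step until they touched.

**Last camera checks:**

| Section | Where it is now | Measured |
|---|---|---|
| Green | Blue tray | about 2 mm from the tray centre, aligned to about 0.3° |
| Red | Both V saddles of the cradle | about 1 mm from centre along the trough |
| Yellow | Rack deck | about 4 mm short of the stop, within about 1 mm of the deck's centre line |
| Blue | On top of yellow | about 5 mm short of the stop, on the centre line to about 1 mm |

The loupe and the jar are where they were, and the gripper is open and well clear.

**What went less well or disagreed:**
- **Finger contact:** while coming down on yellow on the mat, the gripper drifted about 14 mm and a finger touched blue with about 3 N. Blue slid about 2 mm on the mat, and I backed off and corrected.
- **Failed edge fits:** in the last check the top camera's fits for blue and yellow and the side camera's fit for red locked onto wrong edges. I discarded them. Those positions come from the other camera and from the pictures, which agree.
- **Yaw of red:** the top camera reads 0.8° and the cradle −0.3°. An earlier side view read −1.2°, so I take this as fit error, since the saddles hold it straight.

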